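Check a return spring on the lever tester and sort it

ROBOT

A 6-joint arm with a two-finger parallel gripper is mounted at the origin on a cart in front of the work surface, level with it; the furniture and walls round the work are solid. World frame = base frame: x ahead of the robot, y to its left, z up, the work surface at z = 0. Lengths are in mm, angles in rad, forces in N, time in s.
With the tool pointing down it reaches from about 275 to 750 mm from the base axis. Payload 10.2 kg.
Tool frame: the origin (TCP) lies at the very end of the fingers, on their centre line; the grasp point (between the pads) lies 19 mm behind it; x points along the fingers, y is the direction in which the jaws open and shut, and the axes are right-handed (so a half turn about x gives the same grasp; the last joint's range is limited). The gripper opens to 85 mm and grips with 20 to 120 N. Pads are 22 mm wide; open, the fingers measure 114 mm over their backs; the gripper's body (76 mm by 85 mm) begins 54 mm behind the grasp point. The pads swing forward as they close: fully open they stand 13 mm farther back than shut.
Start: joints at [-1.407, 0.313, 1.498, -0, 1.331, -0.223], TCP at [198.032, -486.225, 231.294] pointing down, gripper open.
Joint ranges: [-2.94, 2.94], [-0.97, 2.17], [0.19, 2.56], [-1.23, 4.37], [0.02, 3.11], [-2.88, 2.88]. Speed limits (rad/s): [2.39, 2.39, 3.01, 3.14, 3.14, 3.14].

INTERFACE

Orientations are given as a unit quaternion [w, x, y, z].
In Python, from rig import ctrl, viewer, finish_job gives the robot as it stands.
- The arm moves only by the tool carry_out, never from a script. Its argument "targets" is a list of rows, each an object of numbers: "x", "y", "z": the shift along the world's x, y, z in m; "ax", "ay", "az": the turn, a rotation vector about the world's x, y, z in rad; "hand": the opening, from -1 (shut) to 1 (fully open). A call has 1 to 5 rows; each row is the pose to reach, as a shift and turn from the pose commanded when the call began; what a row does not reach only later rows make up. A row lasts 1/8 s, in which the tool goes at most 62.5 mm and 10.7 degrees, less where a joint would pass 70% of its speed; a pose out of reach is approached as far as the arm can. A call with a gripper value outside its range is refused whole. The fingers move at their own pace and stop on an object; "grip_force" is the grip in N (left out, the last holds). Time passes only in rows, so rows that repeat a pose let the fingers close. It gives the time, the measured TCP pose, the force and the opening at its end, in the units of the state.
- ctrl.sense(): the state, without advancing time (a new reading comes with each control period).
- viewer.capture(name): name is "scene" or "top" or "wrist"; returns the picture (384x512x3 uint8, blue, green, red); there is no depth.
- viewer.camera_info(name): a dict with "fx", "fy", "cx", "cy" (pixels), "k1" (the pictures are not rectified: a ray, as slopes to the right and down, at radius r is drawn at 1 + k1 r^2 times it, then the intrinsics apply), "R" (3x3) and "t" (3): a world point X has camera coordinates R X + t. Camera axes: x right, y down, z forward; pixel columns grow to the right and rows downward; lengths in mm; the calibration is good to about 2 mm. A picture is of the moment at which its call begins: read the wrist's pose just before it. camera_info takes no time and is no camera call; for the wrist camera it gives the pose at the moment of the call.
- finish_job(): hands the job in, once; it reports no verdict.
The state is a dict: "time_s": time; "joints": joint angles; "dq": joint speeds; "tau": joint torques, N m; "eef_pos": TCP position; "ee_rot": TCP orientation; "force": force on the tool from outside, world axes, zero at the start; "wrist_torque": the same for the moment, N m; "grip_width": opening from 0.0 (shut) to 1.0 (fully open).
Only numpy, scipy, OpenCV 4.12 (cv2) and the standard library are available. Lean on these libraries where they do the work, as an engineer would, in place of code of your own. Each camera call takes 0.05 s, during which the arm holds its last target. There are 200 camera calls.

TASK

Stand the coil spring on the middle of the spring tester's round platform, bring the arm down until its red pointer is in the yellow band, without pressing past it, and keep it there for a good second. Then swing the arm right up again and put the spring into the green bin if the orange maximum pointer has stopped in the green part of the dial, or into the red bin if it has stopped in the red part. Leave the arm up and do not disturb the other things on the bench.

Things in the scene. Friction and masses are not known exactly. Their poses are not given: they have to be found in the camera images.
- spring: Bright steel coil compression spring, standing upright: outside diameter 26 mm, free length 45 to 50 mm (a used spring has taken some set, which is not told), about 0.06 kg, rate 1.8 N/mm along its axis, the same all round. Origin: centre of its lower end; z up its axis. Grip it across the coils.
- platform_centre (a point): Centre of the top of the tester's load platform: steel disc, 68 mm diameter, fine rings, 45 mm above the bench; sinks 1 mm per 12 N. Axes are the tester's: x from the robot side towards the arm's hinge, y left towards the dial, z up. While up, arm and pad stay 60 mm or more behind the centre (+x); a gripper fits best with its fingers on the +y and -y sides.
- hinge_axis (a point): Axis of the press arm's hinge, in the arm's mid plane: 95 mm behind the platform centre (tester's +x), 99 mm above the bench. Axes are the tester's and do not turn with the arm; the hinge axis is y.
- press_arm (a joint): Angle of the press arm, rad. 0 = level, red pointer on the middle of the yellow band (the test height); the band covers -0.016 to +0.016. Positive = raised, up to 1.70 (leaning back, rests there by itself; falls forward below about 1.45). Negative = pressed too far. The pad meets the spring at about 0.09 to 0.16.
- ball_knob (a point): Centre of the black ball, 32 mm diameter, on the free end of the press arm, 220 mm from the hinge axis; a 12 mm rod runs from it to the arm. With the fingers on its two sides along the hinge axis (tester's y) it can turn between them as the arm swings. Holding the arm at the mark takes 4 to 10 N downwards here. Its axes turn with the arm.
- height_mark (a point): Middle of the yellow band (6 mm tall, 21 mm wide) on the white height scale, facing -x of the tester, 99 mm above the bench; the scale's post is 24 mm wide, 8 mm thick and 124 mm tall, right of the arm. The arm's red pointer passes in front of it, 180 mm from the hinge axis.
- dial_centre (a point): Centre of the round dial face (89 mm diameter), left of the platform, tilted up towards the robot; its top edge is 74 mm above the bench. z of this point points out of the face, x to twelve o'clock.
- force_needle (a joint): Black needle of the dial, rad clockwise from zero: 0.1309 rad per newton on the platform (0 to 36 N over 270 degrees). Twelve o'clock is 2.356 (18 N): left of it the dial is red (too weak), right of it green (good). A spring at the mark gives 12 to 23 N.
- max_pointer (a joint): Orange maximum pointer of the dial, same scale as the needle, which pushes it clockwise; it stays at the highest force so far. About 0 at the start.
- green_bin: Open green plastic bin, 100 x 100 mm outside, 35 mm high, walls and floor 3 mm, fixed. Origin: centre of its underside; sides along x and y. The two bins may be in either place.
- red_bin: Open red plastic bin, same size and origin as the green one, fixed.
- caliper: Bystander: digital caliper, 230 mm long, lying near the front edge of the bench. To be left alone.
- drift_punch: Bystander: brass drift, 104 mm long, lying at the front left of the bench. To be left alone.

How it is judged:
By the outcome, as a careful person would: the job done as asked, in the order asked, and still so for the second after the job is handed in, with the robot touching nothing.
It also fails if it takes over 72 s, if anything falls off the work surface, if the arm or the gripper's body presses on something with over 40 N, if the wrist force passes 120 N, or if a joint passes its speed limit or range.

## Working session

There is one attempt and no reset: what is moved stays moved. The work goes in short steps, Python scripts to look and compute and a tool call to move; the robot and the scene stay as the last step left them, time stands still between calls to the robot, and variables do not carry over. Pictures are saved under pics/ and viewed, about 8 in all and at most 12, crops included, and the job is handed in when it is done.

Besides the shell and the picture viewer there is one more tool, called after "Emit:" as name([rows], argument=value, ...), one row to a line, values as JSON. carry_out: Moves the arm, as the interface text tells. Its arguments: {"type":"object","properties":{"targets":{"type":"array"},"grip_force":{"type":"number"}},"required":["targets"]}

```bash
mkdir -p pics; cat > h.py <<'E'
import numpy as np, cv2
from rig import ctrl, viewer, finish_job
def ray(ci,u,v):
    xd=np.array([(u-ci["cx"])/ci["fx"],(v-ci["cy"])/ci["fy"]]);x=xd.copy()
    for _ in range(20): x=xd/(1+ci["k1"]*(x@x))
    R=np.array(ci["R"]);t=np.array(ci["t"])
    return -R.T@t, R.T@np.array([x[0],x[1],1.])
def onz(ci,u,v,z):
    c,d=ray(ci,u,v); return c+d*(z-c[2])/d[2]
def proj(ci,X):
    p=np.array(ci["R"])@np.array(X,float)+np.array(ci["t"]);x=p[:2]/p[2];x=x*(1+ci["k1"]*(x@x))
    return np.array([ci["fx"]*x[0]+ci["cx"],ci["fy"]*x[1]+ci["cy"]])
def tri(c1,p1,c2,p2):
    a,d=ray(c1,*p1);b,e=ray(c2,*p2);d=d/np.linalg.norm(d);e=e/np.linalg.norm(e)
    s=np.linalg.lstsq(np.c_[d,-e],b-a,rcond=None)[0];P=a+s[0]*d;Q=b+s[1]*e
    return (P+Q)/2,np.linalg.norm(P-Q)
E
python3 - <<'E'
from h import *
a=viewer.capture("scene");b=viewer.capture("top")
cv2.imwrite("pics/scene0.png",a);cv2.imwrite("pics/top0.png",b)
cv2.imwrite("pics/s2.png",cv2.resize(a,(800,600),interpolation=3));cv2.imwrite("pics/t2.png",cv2.resize(b,(800,600),interpolation=3))
for n in("scene","top"):
    c=viewer.camera_info(n);print(n,c["fx"],c["k1"],ray(c,256,192))
print(ctrl.sense())
E
```

```text
scene 367.9083257954101 -0.007362571109468329 (array([ 19.21294104, 616.73873727, 489.82616551]), array([ 0.51612756, -0.71569592, -0.47096988]))
top 497.6916104034053 0.03983496792350403 (array([ 406.45559373,    7.13145313, 1562.78706957]), array([ 0.04921842, -0.00702569, -0.99876949]))
{'time_s': 0.1, 'joints': array([-1.40744684e+00,  3.13352420e-01,  1.49834199e+00, -3.56693759e-06,
        1.33100068e+00, -2.23386840e-01]), 'dq': array([-0.00016396, -0.00191245, -0.0038381 ,  0.00068041, -0.00069906,
        0.00091969]), 'tau': array([ 1.88350008e-03, -4.12904978e+01, -2.60141319e+01, -2.08482611e-04,
        3.05185684e-03, -1.68734334e-05]), 'eef_pos': array([ 197.97000076, -486.00160843,  230.82080422]), 'ee_rot': array([ 0.13549208,  0.69393843,  0.13627134, -0.69391748]), 'force': array([-0.13577916, -1.05143865,  1.01138111]), 'wrist_torque': array([ 0.01870138, -0.01480424,  0.00073307]), 'grip_width': 1.0003452768259302}
```

View pics/s2.png

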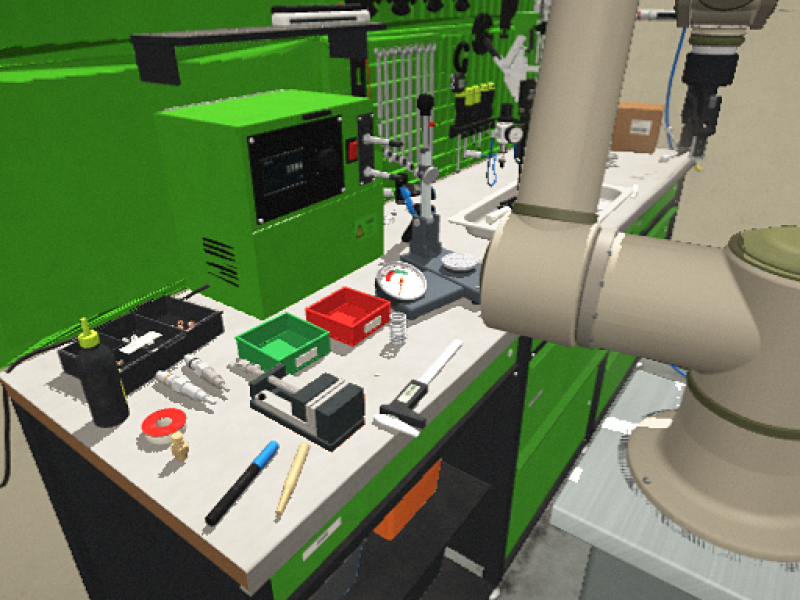

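View pics/t2.png

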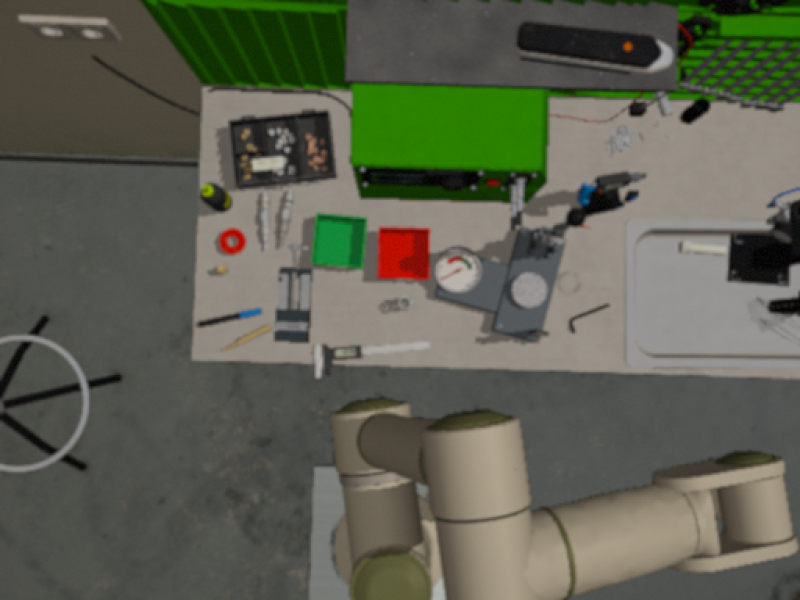

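The views show the spring at about (398,325) in the scene picture and (395,305) in the top one. The platform is at top (529,290), the dial at (457,270), the red bin at (403,253) and the green bin at (340,242). The arm is up. Next I'll compute positions.

```bash
python3 - <<'E'
from h import *
S=viewer.camera_info("scene");T=viewer.camera_info("top")
a=cv2.imread("pics/scene0.png");b=cv2.imread("pics/top0.png")
k=.64
for n,u,v,z in[("platform",529,290,45),("dial",457,270,45),("red",403,253,35),("green",340,242,35)]:
    print(n,onz(T,u*k,v*k,z).round(1))
for n,u,v,z in[("springbot",398,346,0),("springtop",398,314,47),("platform",459,262,45)]:
    print("scene",n,onz(S,u*k,v*k,z).round(1))
# top-view springs base guess, platform ellipse etc
hsv=cv2.cvtColor(b,cv2.COLOR_BGR2HSV)
for n,lo,hi in[("red",(0,150,90),(8,255,255)),("green",(60,120,60),(85,255,255))]:
    m=cv2.inRange(hsv,lo,hi);m[:,:190]=0;m[:130]=0;m[190:]=0;m[:,285:]=0
    c=max(cv2.findContours(m,0,2)[0],key=cv2.contourArea);r=cv2.minAreaRect(c);print(n,r,onz(T,*r[0],35).round(1))
# arm base plate direction: edges of the dark base
cv2.imwrite("pics/t3.png",cv2.resize(b[130:240,225:385],(800,550),interpolation=cv2.INTER_CUBIC))
cv2.imwrite("pics/s3.png",cv2.resize(a[50:230,210:330],(400,600),interpolation=cv2.INTER_CUBIC))
x=cv2.resize(b[130:240,225:385],(400,275),interpolation=cv2.INTER_CUBIC)
y=cv2.resize(a[50:230,230:320],(300,600),interpolation=cv2.INTER_CUBIC)
o=np.zeros((600,710,3),np.uint8);o[:275,:400]=x;o[:,410:]=y;cv2.imwrite("pics/c3.png",o)
E
```

```text
platform [ 508.5 -255.    45. ]
dial [ 543.4 -113.3   45. ]
red [574.7  -6.7  35. ]
green [592.6 118.1  35. ]
scene springbot [468.8  -1.1   0. ]
scene springtop [479.9 -16.6  47. ]
scene platform [ 505.2 -246.2   45. ]
red ((258.0, 162.0), (32.0, 32.0), 90.0) [574.5  -7.   35. ]
green ((216.63526916503906, 154.01229858398438), (32.77393341064453, 31.959117889404297), 5.194429397583008) [595.2 121.2  35. ]
```

View pics/c3.png

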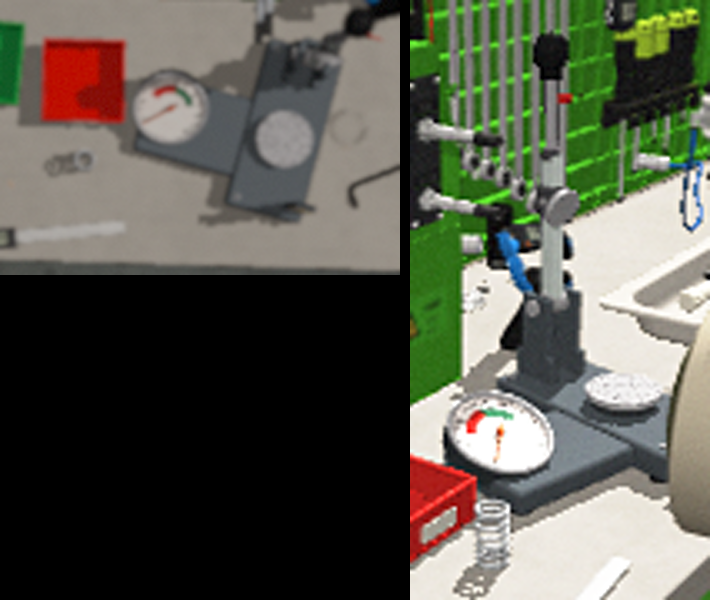

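```bash
cat >> h.py <<'E'
from scipy.spatial.transform import Rotation as Ro
def tool():
    s=ctrl.sense();q=np.array(s["ee_rot"]);R=Ro.from_quat([q[1],q[2],q[3],q[0]]).as_matrix();return s,R
E
python3 - <<'E'
from h import *
S=viewer.camera_info("scene");T=viewer.camera_info("top")
print("knob",tri(S,(271.4,65.6),T,(369,138.8)))
L=lambda u,v:onz(T,225+u*.4,130+v*.4,10)
d=L(272,40)-L(232,195);print("yaw",np.degrees(np.arctan2(d[1],d[0])),L(272,40),L(232,195))
s,R=tool();print("toolaxes cols\n",R.round(3)); print("jaw yaw",np.degrees(np.arctan2(R[1,1],R[0,1])))
W=viewer.camera_info("wrist");c,d=ray(W,256,192);print("wristcam in tool",R.T@(c-s["eef_pos"]),R.T@d, W["fx"])
E
```

```text
knob (array([ 611.22276032, -280.86591701,  318.11902173]), np.float64(2.230354605135281))
yaw -13.024863376283484 [ 634.79860428 -243.3039475    10.        ] [ 438.9229681  -197.99295441   10.        ]
toolaxes cols
 [[-0.     0.377 -0.926]
 [ 0.001 -0.926 -0.377]
 [-1.    -0.001 -0.   ]]
jaw yaw -67.84158464672697
wristcam in tool [-141.99296692    0.14335644  -81.28937071] [ 0.94585896 -0.01559608  0.3245681 ] 265.0887868174157
```

Emit:
carry_out([
  {"x": 0.02,"y": 0.035,"z": 0,"az": 0.168},
  {"x": 0.045,"y": 0.08,"z": 0,"az": 0.336},
  {"x": 0.07,"y": 0.125,"z": 0,"az": 0.504},
  {"x": 0.095,"y": 0.17,"z": 0,"az": 0.672},
  {"x": 0.12,"y": 0.21,"z": 0,"az": 0.84},
])

```text
invalid input at $.targets[0]: expected keys x, y, z, ax, ay, az, hand
```

Emit:
carry_out([
  {"x": 0.02,"y": 0.045,"z": 0,"az": 0.168},
  {"x": 0.045,"y": 0.09,"z": 0,"az": 0.336},
  {"x": 0.07,"y": 0.13,"z": 0,"az": 0.504},
  {"x": 0.09,"y": 0.17,"z": 0,"az": 0.672},
  {"x": 0.11,"y": 0.2,"z": 0,"az": 0.84},
])

```text
invalid input at $.targets[0]: expected keys x, y, z, ax, ay, az, hand
```

Emit:
carry_out([
  {"x": 0.02,"y": 0.03,"z": -0.02,"az": 0.168},
  {"x": 0.035,"y": 0.055,"z": -0.04,"az": 0.336},
  {"x": 0.042,"y": 0.068,"z": -0.06,"az": 0.504},
  {"x": 0.042,"y": 0.068,"z": -0.08,"az": 0.672},
  {"x": 0.042,"y": 0.068,"z": -0.08,"az": 0.84},
])

```text
invalid input at $.targets[0]: expected keys x, y, z, ax, ay, az, hand
```

```bash
python3 - <<'E'
from h import *
s,R=tool();print(s["time_s"],s["eef_pos"],s["joints"].round(2));print(R.round(3),np.degrees(np.arctan2(R[1,1],R[0,1])))
W=viewer.camera_info("wrist");a=viewer.capture("wrist");cv2.imwrite("pics/w1.png",a)
np.save("w1.npy",W,allow_pickle=True)
print(proj(W,(470,-8,0)),proj(W,(470,-8,47)))
E
```

```text
0.1 [ 197.97000076 -486.00160843  230.82080422] [-1.41  0.31  1.5  -0.    1.33 -0.22]
[[-0.     0.377 -0.926]
 [ 0.001 -0.926 -0.377]
 [-1.    -0.001 -0.   ]] -67.84158464672697
[ -72.99447334 -251.46804431] [-126.55530073 -305.41152464]
```

View pics/w1.png

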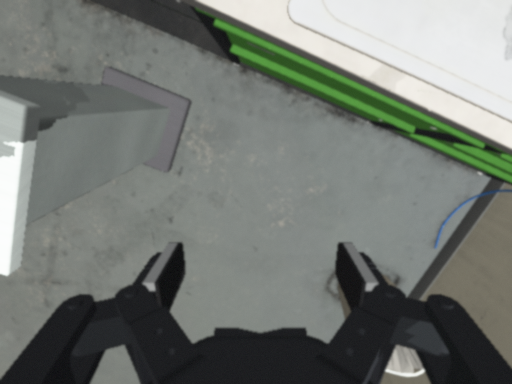

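Rows need all the keys. The wrist picture only shows the floor at the start pose. I'll resend the move.

Emit:
carry_out([
  {"x": 0.02,"y": 0.035,"z": 0,"ax": 0,"ay": 0,"az": 0.168,"hand": 1},
  {"x": 0.045,"y": 0.08,"z": 0,"ax": 0,"ay": 0,"az": 0.336,"hand": 1},
  {"x": 0.07,"y": 0.125,"z": 0,"ax": 0,"ay": 0,"az": 0.504,"hand": 1},
  {"x": 0.095,"y": 0.17,"z": 0,"ax": 0,"ay": 0,"az": 0.672,"hand": 1},
  {"x": 0.12,"y": 0.21,"z": 0,"ax": 0,"ay": 0,"az": 0.84,"hand": 1},
])

```text
time_s: 0.78
eef_pos: [318.5, -274.6, 231.3]
ee_rot: [0.409, 0.577, 0.409, -0.577]
force: [0.1, -0.8, 0.7]
grip_width: 1.004
```

Emit:
carry_out([
  {"x": 0.02,"y": 0.045,"z": 0,"ax": 0,"ay": 0,"az": 0.168,"hand": 1},
  {"x": 0.045,"y": 0.09,"z": 0,"ax": 0,"ay": 0,"az": 0.336,"hand": 1},
  {"x": 0.07,"y": 0.13,"z": 0,"ax": 0,"ay": 0,"az": 0.504,"hand": 1},
  {"x": 0.09,"y": 0.17,"z": 0,"ax": 0,"ay": 0,"az": 0.672,"hand": 1},
  {"x": 0.11,"y": 0.2,"z": 0,"ax": 0,"ay": 0,"az": 0.84,"hand": 1},
])

```text
time_s: 1.4
eef_pos: [428.4, -74.5, 231.3]
ee_rot: [0.609, 0.36, 0.609, -0.36]
force: [0.7, -0.6, 0.6]
grip_width: 1.004
```

Emit:
carry_out([
  {"x": 0.02,"y": 0.03,"z": -0.02,"ax": 0,"ay": 0,"az": 0.168,"hand": 1},
  {"x": 0.035,"y": 0.055,"z": -0.04,"ax": 0,"ay": 0,"az": 0.336,"hand": 1},
  {"x": 0.042,"y": 0.068,"z": -0.06,"ax": 0,"ay": 0,"az": 0.504,"hand": 1},
  {"x": 0.042,"y": 0.068,"z": -0.08,"ax": 0,"ay": 0,"az": 0.672,"hand": 1},
  {"x": 0.042,"y": 0.068,"z": -0.08,"ax": 0,"ay": 0,"az": 0.84,"hand": 1},
])

```text
time_s: 2.02
eef_pos: [469.2, -7.8, 149.7]
ee_rot: [0.701, 0.081, 0.704, -0.081]
force: [0.1, -0.8, 0.7]
grip_width: 1.003
```

```bash
python3 - <<'E'
from h import *
s,R=tool();print(s["time_s"],s["eef_pos"],s["joints"].round(2));print(R.round(3),np.degrees(np.arctan2(R[1,1],R[0,1])))
W=viewer.camera_info("wrist");a=viewer.capture("wrist");cv2.imwrite("pics/w2.png",a)
np.save("w2.npy",W,allow_pickle=True)
print(proj(W,(470,-8,0)),proj(W,(470,-8,47)))
E
```

```text
2.025 [469.22064061  -7.77968088 149.7206533 ] [-0.27  0.28  1.77 -0.    1.09 -1.61]
[[-0.003  0.227  0.974]
 [ 0.001  0.974 -0.227]
 [-1.     0.    -0.003]] 76.89027862448428
[260.495594   179.30843947] [260.64166044 192.61239914]
```

View pics/w2.png

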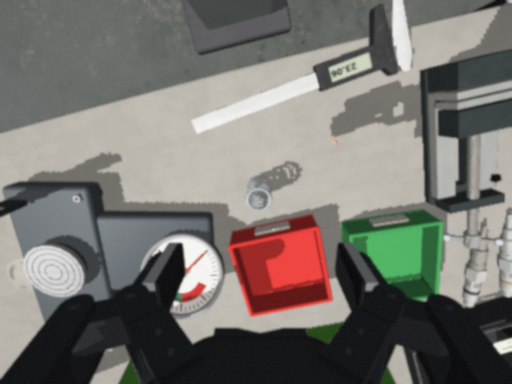

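The wrist view shows the spring's top ring at about (259,199) and its foot at (256,182). The platform rings are at (55,270) and the dial at about (186,274). The bins are both clear. Next I'll refine the positions.

```bash
python3 - <<'E'
from h import *
W=np.load("w2.npy",allow_pickle=True).item();a=cv2.imread("pics/w2.png")
print("spring",onz(W,259,199,47.5).round(1),onz(W,257,182,0).round(1))
g=cv2.cvtColor(a,6)
m=cv2.inRange(g,140,255);m[:, :23]=0;m[:238]=0;m[302:]=0;m[:,92:]=0
m=cv2.morphologyEx(m,cv2.MORPH_CLOSE,np.ones((5,5)))
c=max(cv2.findContours(m,0,2)[0],key=cv2.contourArea);e=cv2.fitEllipse(cv2.convexHull(c));print(e,onz(W,*e[0],45).round(1))
print("pred size px",np.linalg.norm(proj(W,(508,-221,45))-proj(W,(508,-289,45))))
# base plate right edge & joining edge
for p in[(97,186),(104,296),(213,214)]:print(p,onz(W,*p,10).round(1))
for p in[(232,238),(318,220),(330,297),(250,312)]:print("red",onz(W,*p,35).round(1))
for p in[(343,226),(442,212)]:print("green",onz(W,*p,35).round(1))
E
```

```text
spring [475.9 -11.   47.5] [472.2 -12.6   0. ]
((46.001380920410156, 274.85943603515625), (58.04210662841797, 73.75218963623047), 87.8741683959961) [ 510.7 -263.8   45. ]
pred size px 55.71951824375192
(97, 186) [ 432.9 -187.9   10. ]
(104, 296) [ 575.  -242.7   10. ]
(213, 214) [495.3 -70.3  10. ]
red [517.8 -51.1  35. ]
red [517.9  43.5  35. ]
red [620.4  41.6  35. ]
red [620.2 -56.2  35. ]
green [531.   68.6  35. ]
green [539.1 173.7  35. ]
```

Emit:
carry_out([
  {"x": 0.0055,"y": -0.0035,"z": -0.04,"ax": 0,"ay": 0,"az": 0,"hand": 1},
  {"x": 0.0055,"y": -0.0035,"z": -0.08,"ax": 0,"ay": 0,"az": 0,"hand": 1},
  {"x": 0.0055,"y": -0.0035,"z": -0.115,"ax": 0,"ay": 0,"az": 0,"hand": 1},
  {"x": 0.0055,"y": -0.0035,"z": -0.138,"ax": 0,"ay": 0,"az": 0,"hand": 1},
  {"x": 0.0055,"y": -0.0035,"z": -0.138,"ax": 0,"ay": 0,"az": 0,"hand": 1},
], grip_force=25)

```text
time_s: 2.7
eef_pos: [474.7, -11.6, 12.3]
ee_rot: [0.701, 0.084, 0.703, -0.083]
force: [1.5, 0.6, -0.1]
grip_width: 0.999
```

Emit:
carry_out([
  {"x": 0,"y": 0,"z": 0,"ax": 0,"ay": 0,"az": 0,"hand": -1},
  {"x": 0,"y": 0,"z": 0,"ax": 0,"ay": 0,"az": 0,"hand": -1},
  {"x": 0,"y": 0,"z": 0,"ax": 0,"ay": 0,"az": 0,"hand": -1},
  {"x": 0,"y": 0,"z": 0,"ax": 0,"ay": 0,"az": 0,"hand": -1},
  {"x": 0,"y": 0,"z": 0,"ax": 0,"ay": 0,"az": 0,"hand": -1},
])

```text
time_s: 3.32
eef_pos: [475.8, -11.8, 13.7]
ee_rot: [0.703, 0.083, 0.702, -0.083]
force: [-0.8, -0.7, 3.7]
grip_width: 0.293
```

Emit:
carry_out([
  {"x": 0,"y": 0,"z": 0,"ax": 0,"ay": 0,"az": 0,"hand": -1},
  {"x": 0,"y": 0,"z": 0,"ax": 0,"ay": 0,"az": 0,"hand": -1},
  {"x": 0,"y": 0,"z": 0,"ax": 0,"ay": 0,"az": 0,"hand": -1},
])

```text
time_s: 3.7
eef_pos: [475.8, -11.8, 13.5]
ee_rot: [0.702, 0.083, 0.702, -0.083]
force: [1.1, -0.0, 5.3]
grip_width: 0.296
```

Emit:
carry_out([
  {"x": 0,"y": 0,"z": 0.01,"ax": 0,"ay": 0,"az": 0,"hand": -1},
  {"x": 0,"y": 0,"z": 0.035,"ax": 0,"ay": 0,"az": 0,"hand": -1},
  {"x": 0,"y": 0,"z": 0.07,"ax": 0,"ay": 0,"az": 0,"hand": -1},
  {"x": 0,"y": 0,"z": 0.1,"ax": 0,"ay": 0,"az": 0,"hand": -1},
  {"x": 0.0,"y": -0.03,"z": 0.12,"ax": 0,"ay": 0,"az": 0,"hand": -1},
])

```text
time_s: 4.32
eef_pos: [475.4, -41.0, 134.9]
ee_rot: [0.703, 0.082, 0.702, -0.082]
force: [0.6, -0.7, -0.6]
grip_width: 0.295
```

Emit:
carry_out([
  {"x": 0,"y": -0.04,"z": 0,"ax": 0,"ay": 0,"az": 0,"hand": -1},
  {"x": 0,"y": -0.09,"z": 0,"ax": 0,"ay": 0,"az": 0,"hand": -1},
  {"x": 0.005,"y": -0.14,"z": 0,"ax": 0,"ay": 0,"az": 0,"hand": -1},
  {"x": 0.01,"y": -0.18,"z": 0,"ax": 0,"ay": 0,"az": 0,"hand": -1},
  {"x": 0.01,"y": -0.18,"z": 0,"ax": 0,"ay": 0,"az": 0,"hand": -1},
])

```text
time_s: 4.95
eef_pos: [485.2, -223.7, 133.2]
ee_rot: [0.702, 0.084, 0.702, -0.084]
force: [0.5, 1.5, -0.9]
grip_width: 0.296
```

```bash
python3 - <<'E'
from h import *
s,R=tool();print(s["time_s"],s["eef_pos"],s["force"],s["grip_width"])
W=viewer.camera_info("wrist");a=viewer.capture("wrist");cv2.imwrite("pics/w3.png",a)
np.save("w3.npy",W,allow_pickle=True)
print(proj(W,(509,-257,45)),"spring exp",proj(W,s["eef_pos"]+[0,0,34]),proj(W,s["eef_pos"]+[0,0,-13]))
E
```

```text
4.95 [ 485.2043507  -223.73506482  133.19125905] [ 0.52179226  1.45330262 -0.85009412] 0.2961458165138021
[232.95970327 226.91622719] spring exp [261.70565648 282.02432016] [261.18994989 235.77125876]
```

View pics/w3.png

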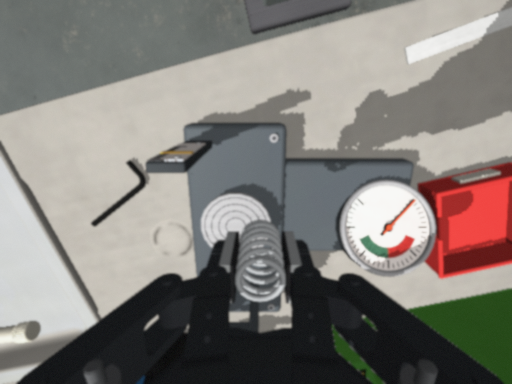

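The spring is held upright, with its top at (261,283). The platform's rings are centred near (235,222), and the base plate edges lie parallel to the picture, so the yaw is matched. Next I'll fit the platform.

```bash
python3 - <<'E'
from h import *
W=np.load("w3.npy",allow_pickle=True).item();a=cv2.imread("pics/w3.png");g=cv2.GaussianBlur(cv2.cvtColor(a,6),(3,3),0).astype(float)
# radial edge scan bright->dark around the guess
c0=np.array([235,222.]);P=[]
for th in np.radians(np.r_[150:355:5]):
    r=np.arange(26,45,.5);p=c0+np.c_[r*np.cos(th),r*np.sin(th)]
    v=cv2.remap(g.astype(np.float32),p[:,0].astype(np.float32),p[:,1].astype(np.float32),1).ravel()
    i=np.argmin(np.diff(v));
    if np.diff(v)[i]<-8:P.append(p[i])
Q=np.array([onz(W,*p,45)[:2] for p in P])
from scipy.optimize import least_squares
f=least_squares(lambda x:np.hypot(*(Q-x).T)-34,[509,-257],loss="soft_l1",f_scale=1.)
print(len(P),f.x,np.abs(f.fun).mean());C=f.x
L=lambda u,v:onz(W,u,v,10)
for p,q in[((188,126),(192,230)),((284,126),(284,155)),((190,125),(284,124))]:
    d=L(*q)-L(*p);print(np.degrees(np.arctan2(d[1],d[0])))
s,R=tool();print("shift",C-s["eef_pos"][:2], "tool y",np.degrees(np.arctan2(R[1,1],R[0,1])))
print("top",[onz(W,u,v,s["eef_pos"][2]+34).round(1) for u,v in[(261,283)]],"bot",onz(W,262,237,s["eef_pos"][2]-13).round(1))
E
```

```text
41 [ 509.64513255 -254.53661856] 0.2573230865476171
-16.37261062070309
-12.045553906684045
76.86579006495194
shift [ 24.55956007 -32.40330756] tool y 76.45225182432736
top [array([ 485.7, -224.2,  167.1])] bot [ 486.2 -223.4  120.1]
```

Emit:
carry_out([
  {"x": 0.012,"y": -0.0155,"z": 0,"ax": 0,"ay": 0,"az": 0,"hand": -1},
  {"x": 0.024,"y": -0.031,"z": -0.02,"ax": 0,"ay": 0,"az": 0,"hand": -1},
  {"x": 0.024,"y": -0.031,"z": -0.045,"ax": 0,"ay": 0,"az": 0,"hand": -1},
  {"x": 0.024,"y": -0.031,"z": -0.065,"ax": 0,"ay": 0,"az": 0,"hand": -1},
  {"x": 0.024,"y": -0.031,"z": -0.07,"ax": 0,"ay": 0,"az": 0,"hand": -1},
])

```text
time_s: 5.62
eef_pos: [509.1, -251.1, 62.4]
ee_rot: [0.701, 0.083, 0.703, -0.082]
force: [0.2, -0.3, -0.2]
grip_width: 0.295
```

Emit:
carry_out([
  {"x": 0,"y": 0,"z": -0.003,"ax": 0,"ay": 0,"az": 0,"hand": -1},
  {"x": 0,"y": 0,"z": -0.004,"ax": 0,"ay": 0,"az": 0,"hand": -1},
  {"x": 0,"y": 0,"z": -0.004,"ax": 0,"ay": 0,"az": 0,"hand": -1},
])

```text
time_s: 6.0
eef_pos: [509.7, -252.8, 59.8]
ee_rot: [0.702, 0.083, 0.702, -0.083]
force: [0.3, -0.5, -1.2]
grip_width: 0.294
```

Emit:
carry_out([
  {"x": 0,"y": -0.001,"z": -0.0005,"ax": 0,"ay": 0,"az": 0,"hand": -1},
  {"x": 0,"y": -0.001,"z": -0.001,"ax": 0,"ay": 0,"az": 0,"hand": -1},
  {"x": 0,"y": -0.001,"z": -0.001,"ax": 0,"ay": 0,"az": 0,"hand": -1},
])

```text
time_s: 6.38
eef_pos: [509.7, -253.9, 58.6]
ee_rot: [0.702, 0.083, 0.702, -0.083]
force: [-0.7, -0.4, 1.6]
grip_width: 0.296
```

```bash
python3 - <<'E'
from h import *
s,R=tool();print(s["time_s"],s["eef_pos"],s["force"],s["grip_width"])
W=viewer.camera_info("wrist");a=viewer.capture("wrist");cv2.imwrite("pics/w4.png",a);np.save("w4.npy",W,allow_pickle=True)
cv2.imwrite("pics/w4c.png",cv2.resize(a[90:330,130:450],(800,600),interpolation=2))
E
```

```text
6.375 [ 509.67245462 -253.94716169   58.59312257] [-0.74708679 -0.39762074  1.59283234] 0.2956406186841662
```

View pics/w4c.png

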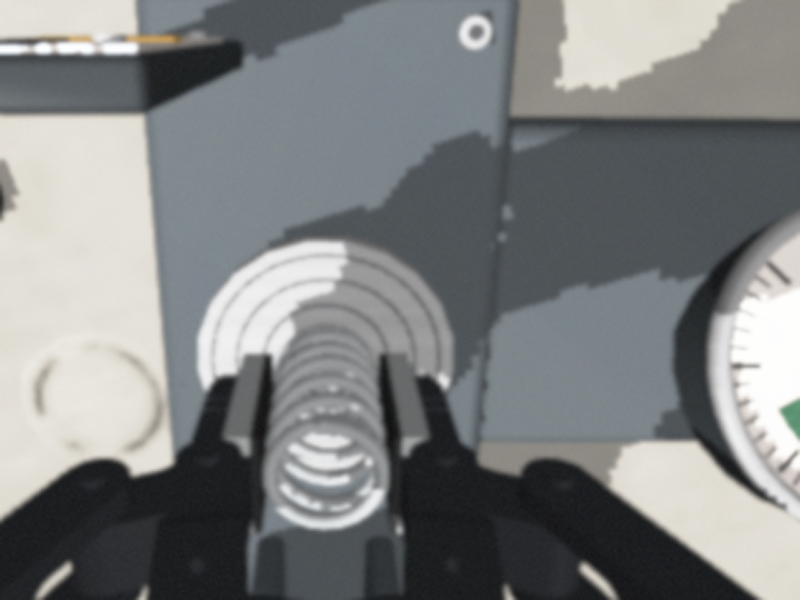

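The spring stands in the middle of the rings (seventh picture). I'll lower it half a millimetre, let go and lift off.

Emit:
carry_out([
  {"x": 0,"y": 0,"z": -0.0005,"ax": 0,"ay": 0,"az": 0,"hand": -1},
  {"x": 0,"y": 0,"z": -0.0005,"ax": 0,"ay": 0,"az": 0,"hand": -0.1},
  {"x": 0,"y": 0,"z": -0.0005,"ax": 0,"ay": 0,"az": 0,"hand": 0.2},
  {"x": 0,"y": 0,"z": -0.0005,"ax": 0,"ay": 0,"az": 0,"hand": 0.2},
  {"x": 0,"y": 0,"z": -0.0005,"ax": 0,"ay": 0,"az": 0,"hand": 0.2},
])

```text
time_s: 7.05
eef_pos: [509.5, -253.7, 57.7]
ee_rot: [0.702, 0.083, 0.702, -0.083]
force: [-0.4, 0.3, -0.7]
grip_width: 0.602
```

Emit:
carry_out([
  {"x": 0,"y": 0,"z": 0.01,"ax": 0,"ay": 0,"az": 0,"hand": 0.2},
  {"x": 0,"y": 0,"z": 0.03,"ax": 0,"ay": 0,"az": 0,"hand": 0.2},
  {"x": 0,"y": 0,"z": 0.06,"ax": 0,"ay": 0,"az": 0,"hand": 0.2},
  {"x": -0.03,"y": 0,"z": 0.11,"ax": 0,"ay": 0,"az": 0,"hand": 1},
  {"x": -0.03,"y": 0,"z": 0.16,"ax": 0,"ay": 0,"az": 0,"hand": 1},
])

```text
time_s: 7.68
eef_pos: [478.2, -253.5, 220.0]
ee_rot: [0.702, 0.083, 0.702, -0.083]
force: [0.3, 0.0, -0.0]
grip_width: 0.985
```

Emit:
carry_out([
  {"x": 0,"y": 0,"z": 0.05,"ax": 0,"ay": 0,"az": 0,"hand": 1},
  {"x": 0,"y": 0,"z": 0.08,"ax": 0,"ay": 0,"az": 0,"hand": 1},
  {"x": 0,"y": 0,"z": 0.1,"ax": 0,"ay": 0,"az": 0,"hand": 1},
  {"x": 0,"y": 0,"z": 0.1,"ax": 0,"ay": 0,"az": 0,"hand": 1},
])

```text
time_s: 8.18
eef_pos: [479.7, -253.8, 319.5]
ee_rot: [0.703, 0.082, 0.701, -0.083]
force: [-0.7, 0.0, -1.1]
grip_width: 0.998
```

```bash
python3 - <<'E'
from h import *
s,R=tool();print(s["time_s"],s["eef_pos"],s["force"],s["grip_width"])
out=np.zeros((384,1024,3),np.uint8)
W=viewer.camera_info("wrist");a=viewer.capture("wrist");b=viewer.capture("scene")
cv2.imwrite("pics/w5.png",a);cv2.imwrite("pics/s5.png",b);np.save("w5.npy",W,allow_pickle=True)
o=np.zeros((400,790,3),np.uint8);o[:300,:400]=cv2.resize(a,(400,300),interpolation=cv2.INTER_AREA);o[:,410:]=cv2.resize(b[40:200,210:362],(380,400),interpolation=2)
cv2.imwrite("pics/c5.png",o)
u=np.array([np.cos(np.radians(-13.5)),np.sin(np.radians(-13.5))]);C=np.array([509.6,-254.5])
for th in(1.7,):
    k=np.r_[C+u*(95-220*np.cos(th)),99+220*np.sin(th)];print(k,proj(W,k),proj(viewer.camera_info("scene"),k))
print("spring top",proj(W,[509.6,-254.5,93]))
E
```

```text
8.175 [ 479.73746611 -253.84928203  319.5029455 ] [-0.68323029  0.00111496 -1.06352461] 0.9978815047107132
[ 629.53773478 -283.29450253  317.1662583 ] [268.7455317  408.45818308] [266.87828221  65.24619629]
spring top [264.96704506 182.50971888]
```

View pics/c5.png

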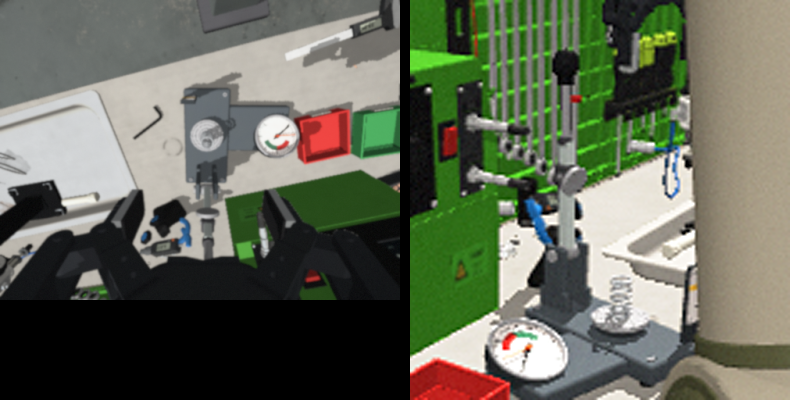

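The spring stands on the platform and the arm is up, with the ball at about scene (272,66), which is about 10 mm from where an angle of 1.70 would put it. I'll tilt the hand 45° to look at the ball. The same tilt serves for gripping it.

Emit:
carry_out([
  {"x": 0,"y": 0,"z": 0,"ax": -0.037,"ay": -0.153,"az": 0,"hand": 1},
  {"x": 0,"y": 0,"z": 0,"ax": -0.073,"ay": -0.305,"az": 0,"hand": 1},
  {"x": 0,"y": 0,"z": 0,"ax": -0.11,"ay": -0.458,"az": 0,"hand": 1},
  {"x": 0,"y": 0,"z": 0,"ax": -0.147,"ay": -0.611,"az": 0,"hand": 1},
  {"x": 0,"y": 0,"z": 0,"ax": -0.183,"ay": -0.763,"az": 0,"hand": 1},
])

```text
time_s: 8.9
eef_pos: [478.9, -253.6, 317.0]
ee_rot: [0.918, 0.045, 0.379, -0.109]
force: [0.5, -0.0, 0.1]
grip_width: 0.999
```

```bash
python3 - <<'E'
from h import *
s,R=tool();print(s["time_s"],s["eef_pos"],s["joints"].round(2));print(R.round(3))
W=viewer.camera_info("wrist");a=viewer.capture("wrist")
cv2.imwrite("pics/w6.png",a);np.save("w6.npy",W,allow_pickle=True)
print(proj(W,(611.2,-280.9,318)),proj(W,(629.5,-283.3,317)))
S=viewer.camera_info("scene");T=viewer.camera_info("top")
print("box corner",tri(S,(371*.64,98*.64),T,(547*.64,198*.64)))
E
```

```text
8.9 [ 478.91234931 -253.57313089  317.04302673] [-0.93 -0.05  1.89  0.7   0.78 -2.64]
[[ 0.689  0.235  0.685]
 [-0.167  0.972 -0.165]
 [-0.705 -0.001  0.709]]
[265.11805068 278.43193811] [266.56439754 279.8152279 ]
box corner (array([ 654.86551539, -217.27866538,  330.08009054]), np.float64(44.729987936243184))
```

View pics/w6.png

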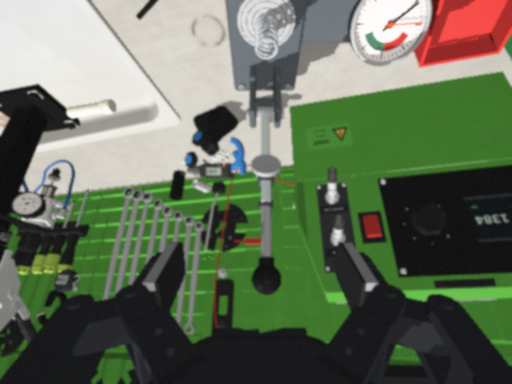

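The ball is at (266,278) in the tilted view, and the fingers straddle its line. I'll triangulate it with the scene picture.

```bash
python3 - <<'E'
from h import *
W=np.load("w6.npy",allow_pickle=True).item();S=viewer.camera_info("scene")
a=cv2.imread("pics/w6.png");b=viewer.capture("scene");cv2.imwrite("pics/s6.png",b)
def blob(im,x0,x1,y0,y1,t):
    m=np.zeros(im.shape[:2],np.uint8);m[y0:y1,x0:x1]=cv2.inRange(im.max(2),0,t)[y0:y1,x0:x1]
    m=cv2.morphologyEx(m,cv2.MORPH_OPEN,np.ones((3,3)))
    c=max(cv2.findContours(m,0,2)[0],key=cv2.contourArea);r=cv2.minEnclosingCircle(c);return r,cv2.contourArea(c)
w=blob(a,240,295,255,300,60);print(w)
s=blob(b,258,286,50,85,60);print(s)
s0=blob(cv2.imread("pics/scene0.png"),258,286,50,85,60);print(s0)
P,e=tri(W,w[0][0],S,s[0][0]);print(P,e)
C=np.array([509.6,-254.5]);
for y in(-12,-13,-14):
    u=np.array([np.cos(np.radians(y)),np.sin(np.radians(y))]);d=P[:2]-C
    print(y,"along",d@u,"lat",-u[1]*d[0]+u[0]*d[1])
E
```

```text
(((266.5, 274.8888854980469), 18.44629669189453), 727.5)
(((272.0, 66.5), 7.159010887145996), 104.0)
(((272.0, 66.5), 7.159010887145996), 103.5)
[ 609.20437647 -278.97133336  315.41098956] 1.4295788267636702
-12 along 102.51565815778105 lat -3.2276616894926278
-13 along 102.55637499014495 lat -1.4380251686285739
-14 along 102.56585215720092 lat 0.35204938863230595
```

```bash
python3 - <<'E'
from h import *
W=np.load("w6.npy",allow_pickle=True).item();S=viewer.camera_info("scene")
p=onz(W,290,107,0);print("front bottom right",p)
c,d=ray(W,330,300);print("top corner on x=p.x:",c+d*(p[0]-c[0])/d[0])
# box front face right-top corner, scene pixel ~ (371,98)*.64 is rear/right? and (250,122)*.64 front-left-top
for n,w,sc in[("handle tips",(338,238),(408,145)),("handle tip2",(334,195),(407,178)),("corner",(330,298),(371,98)),("corner",(330,298),(362,98))]:
    print(n,tri(W,w,S,(sc[0]*.64,sc[1]*.64)))
E
```

```text
front bottom right [ 700.61063069 -250.3335366     0.        ]
top corner on x=p.x: [ 700.61063069 -215.44051354  335.11985812]
handle tips (array([ 593.52192408, -200.45584912,  271.80435248]), np.float64(23.596830163286903))
handle tip2 (array([ 597.78516732, -198.68688821,  217.12069303]), np.float64(31.72407230112773))
corner (array([ 681.41865156, -214.87880412,  331.27388868]), np.float64(5.535865816454569))
corner (array([ 701.90603081, -214.76886809,  329.73673094]), np.float64(5.826788717480789))
```

Emit:
carry_out([
  {"x": 0,"y": 0,"z": 0,"ax": 0,"ay": 0,"az": 0,"hand": 0.2},
  {"x": 0.02,"y": -0.005,"z": -0.003,"ax": 0,"ay": 0,"az": 0,"hand": 0.2},
  {"x": 0.045,"y": -0.01,"z": -0.007,"ax": 0,"ay": 0,"az": 0,"hand": 0.2},
  {"x": 0.07,"y": -0.015,"z": -0.01,"ax": 0,"ay": 0,"az": 0,"hand": 0.2},
  {"x": 0.09,"y": -0.02,"z": -0.013,"ax": 0,"ay": 0,"az": 0,"hand": 0.2},
])

```text
time_s: 9.62
eef_pos: [571.3, -273.8, 304.8]
ee_rot: [0.917, 0.044, 0.381, -0.108]
force: [-0.4, 0.1, 0.2]
grip_width: 0.601
```

Emit:
carry_out([
  {"x": 0,"y": 0,"z": 0,"ax": 0,"ay": 0,"az": 0,"hand": 0.2},
  {"x": 0,"y": 0,"z": 0,"ax": 0,"ay": 0,"az": 0,"hand": 0.2},
])

```text
time_s: 9.88
eef_pos: [569.5, -273.5, 304.9]
ee_rot: [0.917, 0.045, 0.381, -0.108]
force: [0.0, -1.0, 0.2]
grip_width: 0.598
```

```bash
python3 - <<'E'
from h import *
s,R=tool();print(s["time_s"],s["eef_pos"],s["joints"].round(2),s["force"]);print(R.round(3))
W=viewer.camera_info("wrist");a=viewer.capture("wrist")
cv2.imwrite("pics/w7.png",a);np.save("w7.npy",W,allow_pickle=True)
P=np.array([609.5,-280,318]);print(proj(W,P)); rel=R.T@(P-s["eef_pos"]);print("ball in tool",rel,"shift",P+19*R[:,0]-s["eef_pos"])
m=np.zeros(a.shape[:2],np.uint8);q=proj(W,P).astype(int)
m=cv2.inRange(a.max(2),0,60);m[:q[1]-40]=0;m[q[1]+40:]=0;m[:,:q[0]-40]=0;m[:,q[0]+40:]=0
for c in cv2.findContours(cv2.morphologyEx(m,2,np.ones((3,3))),0,2)[0]:
    if cv2.contourArea(c)>200:print(cv2.minEnclosingCircle(c),cv2.contourArea(c),cv2.boundingRect(c))
E
```

```text
9.875 [ 569.52641401 -273.54250855  304.88584615] [-0.79  0.16  1.69  0.63  0.68 -2.5 ] [ 0.03417451 -0.99157546  0.24785082]
[[ 0.687  0.232  0.689]
 [-0.164  0.973 -0.164]
 [-0.708 -0.001  0.706]]
[265.44310719 277.55027341]
ball in tool [19.22103092  2.99599632 37.85688551] shift [53.0194066  -9.58086475 -0.34136932]
((266.0, 273.132080078125), 27.329307556152344) 1642.5 (246, 247, 42, 54)
```

```bash
python3 - <<'E'
from h import *
a=cv2.imread("pics/w7.png");W=np.load("w7.npy",allow_pickle=True).item()
m=cv2.inRange(a.max(2),0,70)
for v in range(240,312,4):
    x=np.where(m[v,225:310])[0]+225;print(v,(x.min(),x.max(),len(x)) if len(x) else None)
s=ctrl.sense()
for P in[(609.5,-280,318),(618,-282,318),(629,-284,317)]:
    p=np.array(W["R"])@P+W["t"];print(proj(W,P),p[2],2*265*16/p[2])
E
```

```text
240 (np.int64(225), np.int64(309), 13)
244 (np.int64(304), np.int64(309), 6)
248 (np.int64(256), np.int64(309), 27)
252 (np.int64(255), np.int64(309), 29)
256 (np.int64(255), np.int64(309), 30)
260 (np.int64(254), np.int64(309), 33)
264 (np.int64(250), np.int64(309), 39)
268 (np.int64(248), np.int64(309), 44)
272 (np.int64(246), np.int64(309), 46)
276 (np.int64(246), np.int64(309), 46)
280 (np.int64(246), np.int64(309), 45)
284 (np.int64(225), np.int64(309), 46)
288 (np.int64(225), np.int64(285), 40)
292 (np.int64(225), np.int64(283), 36)
296 (np.int64(225), np.int64(279), 29)
300 (np.int64(225), np.int64(273), 14)
304 (np.int64(225), np.int64(226), 2)
308 (np.int64(225), np.int64(225), 1)
[265.44310719 277.55027341] 192.5683943162115 44.03630216740144
[265.2742197  279.27634285] 200.39163613769082 42.31713540266381
[265.78413435 279.98655658] 210.83724980886862 40.2205967289339
```

Emit:
carry_out([
  {"x": 0.02,"y": -0.0035,"z": 0,"ax": 0,"ay": 0,"az": 0,"hand": 0.2},
  {"x": 0.04,"y": -0.007,"z": 0,"ax": 0,"ay": 0,"az": 0,"hand": 0.2},
  {"x": 0.055,"y": -0.01,"z": 0,"ax": 0,"ay": 0,"az": 0,"hand": 0.2},
  {"x": 0.0575,"y": -0.01,"z": 0,"ax": 0,"ay": 0,"az": 0,"hand": 0.2},
  {"x": 0.0575,"y": -0.01,"z": 0,"ax": 0,"ay": 0,"az": 0,"hand": 0.2},
], grip_force=40)

```text
time_s: 10.55
eef_pos: [626.6, -283.7, 305.0]
ee_rot: [0.917, 0.045, 0.38, -0.108]
force: [0.3, 0.8, -0.0]
grip_width: 0.598
```

Emit:
carry_out([
  {"x": 0,"y": 0,"z": 0,"ax": 0,"ay": 0,"az": 0,"hand": -1},
  {"x": 0,"y": 0,"z": 0,"ax": 0,"ay": 0,"az": 0,"hand": -1},
  {"x": 0,"y": 0,"z": 0,"ax": 0,"ay": 0,"az": 0,"hand": -1},
  {"x": 0,"y": 0,"z": 0,"ax": 0,"ay": 0,"az": 0,"hand": -1},
  {"x": 0,"y": 0,"z": 0,"ax": 0,"ay": 0,"az": 0,"hand": -1},
])

```text
time_s: 11.18
eef_pos: [627.0, -282.5, 305.3]
ee_rot: [0.918, 0.045, 0.38, -0.107]
force: [1.3, 5.6, 1.9]
grip_width: 0.349
```

```bash
python3 - <<'E'
from h import *
s,R=tool();print(s["time_s"],s["eef_pos"],s["joints"].round(2),s["force"],s["grip_width"]*85);print(R.round(3), "grasp",s["eef_pos"]-19*R[:,0])
W=viewer.camera_info("wrist");a=viewer.capture("wrist");cv2.imwrite("pics/w8.png",a);np.save("w8.npy",W,allow_pickle=True)
E
```

```text
11.175 [ 627.04282054 -282.52708027  305.28955658] [-0.72  0.28  1.54  0.56  0.67 -2.38] [1.33697396 5.59613128 1.86395318] 29.70630605408687
[[ 0.688  0.232  0.688]
 [-0.163  0.973 -0.165]
 [-0.707  0.001  0.707]] grasp [ 613.97539778 -279.43296911  318.73087119]
```

View pics/w8.png

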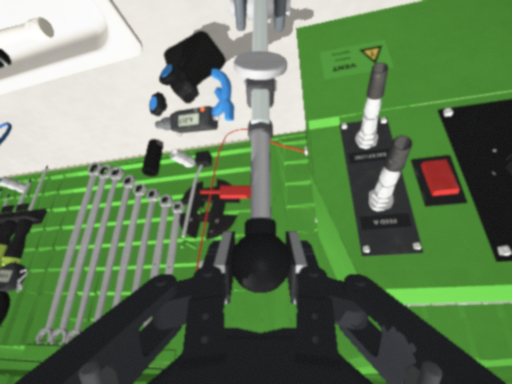

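The ball is between the pads at (261,262), and the red pointer is at (228,191), clear of both fingers. I'll find the ball in the tool frame before swinging.

```bash
cat >> h.py <<'E'
from scipy.optimize import least_squares
def ballfit(a,W,s,R,c0,degs,r0=(20,36),b0=(-14,0,4)):
    g=cv2.GaussianBlur(a.max(2),(3,3),0).astype(np.float32);P=[];c0=np.array(c0,float)
    for th in np.radians(degs):
        r=np.arange(*r0,.25);p=(c0+np.c_[r*np.cos(th),r*np.sin(th)]).astype(np.float32)
        v=cv2.remap(g,p[:,0].copy(),p[:,1].copy(),1).ravel();i=np.argmax(np.diff(v[::2]))*2+1
        P.append(p[i])
    D=[]
    for p in P:
        c,d=ray(W,*p);D.append(R.T@(d/np.linalg.norm(d)))
    D=np.array(D);cam=R.T@(c-s["eef_pos"])
    f=least_squares(lambda x:np.linalg.norm(np.cross(D,x-cam),axis=1)-16,b0,loss="soft_l1",f_scale=.5)
    return f.x,np.abs(f.fun),P
def red(a,W):
    h=cv2.cvtColor(a,40);m=cv2.inRange(h,(0,170,90),(6,255,255))|cv2.inRange(h,(174,170,90),(180,255,255))
    return [(cv2.boundingRect(c),cv2.contourArea(c)) for c in cv2.findContours(m,0,2)[0] if cv2.contourArea(c)>30]
E
python3 - <<'E'
from h import *
a=cv2.imread("pics/w8.png");W=np.load("w8.npy",allow_pickle=True).item();s,R=tool()
f=ballfit(a,W,s,R,(261,262),list(range(205,250,4))+list(range(294,335,4))+list(range(45,136,8)))
print(f[0],f[1].round(1)); print("world",s["eef_pos"]+R@f[0]);print(np.array(f[2]).round().astype(int).tolist());print(red(a,W))
f=ballfit(a,W,s,R,(261,262),list(range(205,250,4))+list(range(294,335,4)))
print(f[0],f[1].round(1)); print("world",s["eef_pos"]+R@f[0])
E
```

```text
[-20.60159566  -0.75189962  -2.67861443] [2.3 2.3 0.2 0.2 0.5 0.  0.3 0.  0.3 0.1 1.3 0.4 2.1 0.3 0.2 0.1 0.4 0.3
 0.5 0.4 2.8 2.3 2.1 0.3 0.1 0.  0.  0.1 0.1 0.  0.  0.3 0.  0.  0. ]
world [ 610.8676565  -279.46339313  317.97207387]
[[229, 247], [230, 245], [235, 245], [236, 243], [238, 242], [239, 240], [241, 239], [242, 237], [244, 236], [246, 235], [247, 231], [250, 233], [275, 230], [275, 235], [277, 236], [279, 238], [280, 239], [282, 241], [283, 242], [284, 244], [290, 242], [291, 245], [291, 247], [282, 283], [279, 286], [276, 288], [272, 290], [268, 291], [264, 293], [259, 293], [255, 292], [251, 291], [247, 289], [243, 287], [240, 284]]
[((200, 186, 50, 14), 394.0), ((421, 160, 39, 36), 892.0)]
[-67.00994012  -0.72219636 -25.36791944] [0.2 0.1 1.  0.8 0.7 0.2 0.1 0.2 0.2 0.5 1.5 0.6 2.  0.3 0.2 0.  0.3 0.5
 0.9 1.1 0.7 0.1 0.4]
world [ 563.34662487 -268.14042455  334.76736531]
```

Emit:
carry_out([
  {"x": -0.0242,"y": 0.0069,"z": -0.0004,"ax": 0,"ay": 0,"az": 0,"hand": -1},
  {"x": -0.0558,"y": 0.0147,"z": -0.0051,"ax": 0,"ay": 0,"az": 0,"hand": -1},
  {"x": -0.0864,"y": 0.0222,"z": -0.0148,"ax": 0,"ay": 0,"az": 0,"hand": -1},
  {"x": -0.1154,"y": 0.0293,"z": -0.029,"ax": 0,"ay": 0,"az": 0,"hand": -1},
  {"x": -0.1419,"y": 0.0358,"z": -0.0475,"ax": 0,"ay": 0,"az": 0,"hand": -1},
])

```text
time_s: 11.85
eef_pos: [484.0, -247.6, 257.4]
ee_rot: [0.918, 0.044, 0.38, -0.109]
force: [6.0, -5.7, -9.2]
grip_width: 0.349
```

Emit:
carry_out([
  {"x": 0,"y": 0,"z": 0,"ax": 0,"ay": 0,"az": 0,"hand": -1},
])

```text
time_s: 11.98
eef_pos: [483.7, -247.7, 257.3]
ee_rot: [0.917, 0.045, 0.38, -0.109]
force: [-1.9, 3.0, 3.3]
grip_width: 0.35
```

```bash
python3 - <<'E'
from h import *
s,R=tool();print(s["time_s"],s["eef_pos"],s["joints"].round(2),s["force"],s["grip_width"]*85);print(R.round(3))
W=viewer.camera_info("wrist");a=viewer.capture("wrist");cv2.imwrite("pics/w9.png",a);np.save("w9.npy",W,allow_pickle=True)
f=ballfit(a,W,s,R,(261,262),list(range(205,250,4))+list(range(294,335,4))+list(range(45,136,8)))
B=s["eef_pos"]+R@f[0];print(f[0],np.median(f[1]),"world",B)
u=np.array([.971,-.2385]);d=B-[509.6+95*u[0],-254.5+95*u[1],99];al=d[:2]@u;print(al,d[2],"theta",np.arctan2(d[2],-al),np.hypot(al,d[2]),red(a,W))
E
```

```text
11.975 [ 483.71775441 -247.69182316  257.33489673] [-0.91  0.02  1.99  0.82  0.64 -2.79] [-1.86988143  3.02912923  3.28062295] 29.718673952078948
[[ 0.687  0.234  0.688]
 [-0.166  0.972 -0.166]
 [-0.707 -0.     0.707]]
[-19.88844361  -1.17095489  -1.34731303] 0.35455105811808885 world [ 468.85349071 -245.30772335  270.45382617]
-136.7309272482053 171.45382617000513 theta 0.8975941096470125 219.2983378288316 [((367, 261, 20, 26), 331.0), ((211, 220, 40, 8), 161.5), ((390, 66, 24, 16), 80.0), ((425, 0, 87, 95), 5751.5)]
```

Emit:
carry_out([
  {"x": -0.0169,"y": 0.0041,"z": -0.0155,"ax": 0.0203,"ay": 0.0848,"az": 0,"hand": -1},
  {"x": -0.0327,"y": 0.008,"z": -0.0328,"ax": 0.0407,"ay": 0.1696,"az": 0,"hand": -1},
  {"x": -0.047,"y": 0.0115,"z": -0.0514,"ax": 0.061,"ay": 0.2545,"az": 0,"hand": -1},
  {"x": -0.0596,"y": 0.0146,"z": -0.0711,"ax": 0.0813,"ay": 0.3393,"az": 0,"hand": -1},
  {"x": -0.0703,"y": 0.0173,"z": -0.0917,"ax": 0.1017,"ay": 0.4241,"az": 0,"hand": -1},
])

```text
time_s: 12.65
eef_pos: [414.5, -230.9, 165.5]
ee_rot: [0.813, 0.067, 0.571, -0.096]
force: [2.2, -0.1, -2.3]
grip_width: 0.346
```

Emit:
carry_out([
  {"x": 0,"y": 0,"z": 0,"ax": 0,"ay": 0,"az": 0,"hand": -1},
])

```text
time_s: 12.78
eef_pos: [414.3, -230.7, 164.9]
ee_rot: [0.813, 0.067, 0.571, -0.096]
force: [-9.0, -1.3, 2.0]
grip_width: 0.349
```

```bash
cat >> h.py <<'E'
def report(name):
    s,R=tool();print(s["time_s"],s["eef_pos"].round(2),s["joints"].round(2),s["force"].round(1),s["grip_width"]*85);print("tilt",np.degrees(np.arccos(-R[2,0])))
    W=viewer.camera_info("wrist");a=viewer.capture("wrist");cv2.imwrite(f"pics/{name}.png",a);np.save(f"{name}.npy",W,allow_pickle=True)
    u=np.array([.971,-.2385])
    for dg in(list(range(205,250,4))+list(range(294,335,4))+list(range(45,136,8)),list(range(35,146,5))+[210,215,325,330]):
        f=ballfit(a,W,s,R,(261,262),dg);B=s["eef_pos"]+R@f[0];d=B-[509.6+95*u[0],-254.5+95*u[1],99];al=d[:2]@u
        print("ball tool",f[0].round(2),np.median(f[1]).round(2),"a,z",round(al,1),round(d[2],1),"theta",np.arctan2(d[2],-al).round(4),"r",np.hypot(al,d[2]).round(1))
    b=s["eef_pos"]+R@[-20.2,-1,-2];d=b-[509.6+95*u[0],-254.5+95*u[1],99];al=d[:2]@u;print("fixed-offset a,z",al.round(1),d[2].round(1),np.arctan2(d[2],-al).round(4))
    print(red(a,W));return a,W,s,R
E
python3 -c "
from h import *
report('w10')"
```

```text
12.775 [ 414.29 -230.7   164.9 ] [-0.87  0.11  1.98  0.29  0.79 -2.38] [-9.  -1.3  2. ] 29.648367387072604
tilt 19.833981013821777
ball tool [-21.11  -0.98  -1.06] 0.25 a,z -201.3 85.4 theta 0.4011 r 218.7
ball tool [-32.45  -0.72 -11.24] 0.49 a,z -214.8 92.6 theta 0.4071 r 233.9
fixed-offset a,z -201.9 84.2 0.3951
[((380, 230, 19, 12), 53.0), ((415, 165, 97, 84), 5443.0)]
```

Emit:
carry_out([
  {"x": -0.0058,"y": 0.0014,"z": -0.014,"ax": 0,"ay": 0,"az": 0,"hand": -1},
  {"x": -0.0102,"y": 0.0025,"z": -0.0286,"ax": 0,"ay": 0,"az": 0,"hand": -1},
  {"x": -0.0131,"y": 0.0032,"z": -0.0415,"ax": 0,"ay": 0,"az": 0,"hand": -1},
  {"x": -0.015,"y": 0.0037,"z": -0.0523,"ax": 0,"ay": 0,"az": 0,"hand": -1},
  {"x": -0.015,"y": 0.0037,"z": -0.0523,"ax": 0,"ay": 0,"az": 0,"hand": -1},
])

```text
time_s: 13.45
eef_pos: [399.9, -227.2, 113.0]
ee_rot: [0.813, 0.067, 0.57, -0.096]
force: [-1.0, -2.9, 0.9]
grip_width: 0.352
```

```bash
python3 -c "
from h import *
a,W,s,R=report('w11')
h=cv2.cvtColor(a,40);m=cv2.inRange(h,(20,120,120),(35,255,255))
print('yellow',[(cv2.boundingRect(c),cv2.contourArea(c)) for c in cv2.findContours(m,0,2)[0] if cv2.contourArea(c)>8])
u=np.array([.971,-.2385]);n=np.array([.2385,.971]);C=np.array([509.6,-254.5])
for lat in(-15,-25,-35): print(lat,proj(W,np.r_[C-85*u+lat*n,99]),proj(viewer.camera_info('scene'),np.r_[C-85*u+lat*n,99]))
b=viewer.capture('scene');cv2.imwrite('pics/s11.png',b)
"
```

```text
13.45 [ 399.91 -227.23  112.98] [-0.89  0.17  2.08  0.36  0.64 -2.49] [-1.  -2.9  0.9] 29.88176608669192
tilt 19.97922352738609
ball tool [-20.34  -0.97  -1.33] 0.21 a,z -216.2 32.6 theta 0.1498 r 218.6
ball tool [-31.42  -0.73 -11.11] 0.22 a,z -229.2 39.7 theta 0.1716 r 232.6
fixed-offset a,z -216.8 32.3 0.1478
[((230, 290, 20, 8), 94.5), ((392, 274, 22, 13), 62.0), ((428, 203, 84, 85), 4612.0)]
yellow [((347, 355, 9, 7), 27.5)]
-15 [239.66125681 255.85859223] [320.94308141 156.52228212]
-25 [225.74003593 255.80875171] [323.34044858 155.60942964]
-35 [211.82516437 255.75180605] [325.71132284 154.70666831]
```

Emit:
carry_out([
  {"x": -0.001,"y": 0.0003,"z": -0.007,"ax": 0,"ay": 0,"az": 0,"hand": -1},
  {"x": -0.0017,"y": 0.0004,"z": -0.013,"ax": 0,"ay": 0,"az": 0,"hand": -1},
  {"x": -0.0022,"y": 0.0005,"z": -0.019,"ax": 0,"ay": 0,"az": 0,"hand": -1},
  {"x": -0.0024,"y": 0.0006,"z": -0.024,"ax": 0,"ay": 0,"az": 0,"hand": -1},
  {"x": -0.0024,"y": 0.0006,"z": -0.024,"ax": 0,"ay": 0,"az": 0,"hand": -1},
])

```text
time_s: 14.18
eef_pos: [397.5, -226.6, 89.1]
ee_rot: [0.813, 0.067, 0.57, -0.096]
force: [-4.4, -4.4, 3.8]
grip_width: 0.351
```

```bash
python3 -c "
from h import *
a,W,s,R=report('w12')
h=cv2.cvtColor(a,40);m=cv2.inRange(h,(18,90,90),(38,255,255))
print('yellow',[(cv2.boundingRect(c),cv2.contourArea(c)) for c in cv2.findContours(m,0,2)[0] if cv2.contourArea(c)>8])
u=np.array([.971,-.2385]);n=np.array([.2385,.971]);C=np.array([509.6,-254.5])
for th in(0,.04): print(th,[proj(W,np.r_[C+(95-180*np.cos(th))*u+lat*n,99+180*np.sin(th)]).round(1) for lat in(-10,-20,-30)])
o=np.zeros((600,800,3),np.uint8);o[:,:]=cv2.resize(a[200:350,150:350],(800,600),interpolation=2)
cv2.imwrite('pics/c12.png',o)
"
```

```text
14.175 [ 397.46 -226.58   89.11] [-0.9   0.21  2.11  0.4   0.57 -2.54] [-4.4 -4.4  3.8] 29.812512583686807
tilt 19.977709099294387
ball tool [-21.69  -1.04  -1.79] 0.28 a,z -219.6 9.9 theta 0.045 r 219.8
ball tool [-31.35  -0.7  -10.74] 0.47 a,z -231.3 15.9 theta 0.0687 r 231.9
fixed-offset a,z -219.3 8.4 0.0383
[((230, 297, 20, 8), 108.5), ((404, 295, 19, 13), 67.5), ((437, 222, 75, 85), 4053.5)]
yellow []
0 [array([245.3, 288. ]), array([230. , 287.9]), array([214.8, 287.9])]
0.04 [array([244.8, 298.4]), array([229.1, 298.4]), array([213.3, 298.3])]
```

View pics/c12.png

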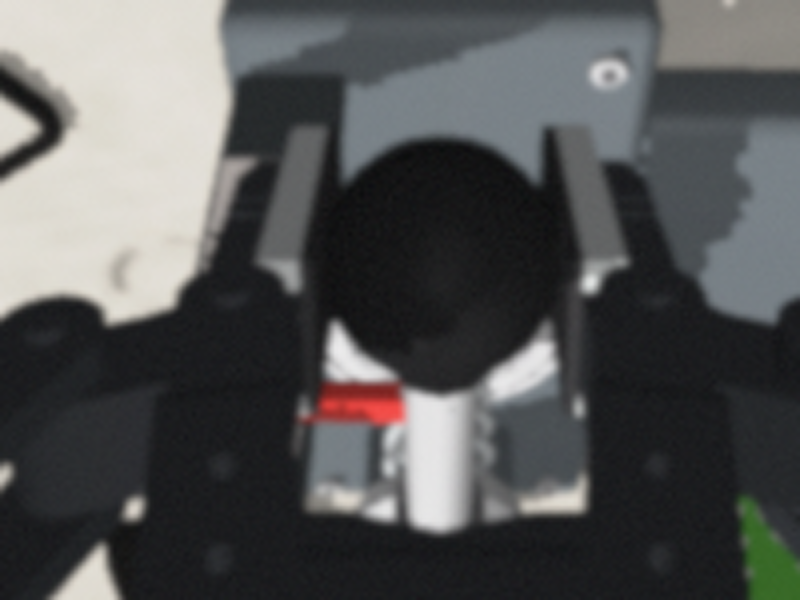

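The pointer (red, crop (360,400)) is clear above the mark, and my estimates of the angle run from 0.034 to 0.045. The yellow band itself is hidden behind the finger. I'll go down 8 mm, leaving room not to overshoot.

Emit:
carry_out([
  {"x": -0.0004,"y": 0.0005,"z": -0.002,"ax": 0,"ay": 0,"az": 0,"hand": -1},
  {"x": -0.0005,"y": 0.0005,"z": -0.004,"ax": 0,"ay": 0,"az": 0,"hand": -1},
  {"x": -0.0005,"y": 0.0005,"z": -0.006,"ax": 0,"ay": 0,"az": 0,"hand": -1},
  {"x": -0.0005,"y": 0.0005,"z": -0.0075,"ax": 0,"ay": 0,"az": 0,"hand": -1},
  {"x": -0.0005,"y": 0.0005,"z": -0.0075,"ax": 0,"ay": 0,"az": 0,"hand": -1},
])

```text
time_s: 14.85
eef_pos: [397.2, -226.6, 82.2]
ee_rot: [0.814, 0.067, 0.569, -0.097]
force: [-4.6, -3.5, 5.8]
grip_width: 0.348
```

```bash
python3 -c "
from h import *
a,W,s,R=report('w13')
h=cv2.cvtColor(a,40)
S=viewer.camera_info('scene');b=viewer.capture('scene');cv2.imwrite('pics/s13.png',b)
u=np.array([.971,-.2385]);n=np.array([.2385,.971]);C=np.array([509.6,-254.5])
for th in(0,.01,.04): print(th,[proj(W,np.r_[C+(95-180*np.cos(th))*u+lat*n,99+180*np.sin(th)]).round(1) for lat in(-10,-20)])
for lat in(-10,-25):print(proj(S,np.r_[C-85*u+lat*n,99]))
q=b[135:175:5,300:345:6];print(q.reshape(q.shape[0],-1,3).tolist()[3:6])
hs=cv2.cvtColor(b,40)
for nme,lo,hi in(('yel',(20,120,120),(35,255,255)),('red',(0,170,90),(6,255,255))):
  m=cv2.inRange(hs,lo,hi);m[:120]=0;m[190:]=0;m[:,:290]=0;m[:,360:]=0;print(nme,m.sum()//255)
"
```

```text
14.85 [ 397.23 -226.56   82.16] [-0.9   0.23  2.12  0.41  0.55 -2.56] [-4.6 -3.5  5.8] 29.58900454951523
tilt 20.04413851242402
ball tool [-21.76  -1.    -1.51] 0.26 a,z -219.6 3.1 theta 0.014 r 219.6
ball tool [-32.52  -0.51 -11.19] 0.47 a,z -232.4 9.9 theta 0.0424 r 232.6
fixed-offset a,z -219.5 1.4 0.0066
[((410, 302, 17, 11), 57.5), ((226, 299, 24, 8), 108.5), ((440, 228, 72, 85), 3864.5)]
0 [array([244.8, 298.1]), array([229.1, 298. ])]
0.01 [array([244.7, 300.8]), array([228.8, 300.7])]
0.04 [array([244.3, 309.2]), array([228. , 309.1])]
[319.73432546 156.98254495]
[323.34044858 155.60942964]
[[[151, 158, 151], [80, 75, 77], [120, 129, 135], [57, 57, 61], [105, 121, 131], [114, 132, 145], [123, 145, 156], [126, 147, 159]], [[178, 190, 198], [133, 140, 146], [134, 133, 134], [97, 96, 92], [98, 118, 126], [113, 132, 141], [124, 145, 158], [130, 151, 163]], [[216, 228, 233], [217, 228, 234], [220, 229, 234], [33, 53, 53], [101, 120, 131], [112, 133, 144], [125, 148, 157], [127, 151, 162]]]
yel 0
red 0
```

Emit:
carry_out([
  {"x": 0,"y": 0,"z": -0.001,"ax": 0,"ay": 0,"az": 0,"hand": -1},
  {"x": 0,"y": 0,"z": -0.002,"ax": 0,"ay": 0,"az": 0,"hand": -1},
  {"x": 0,"y": 0,"z": -0.002,"ax": 0,"ay": 0,"az": 0,"hand": -1},
  {"x": 0,"y": 0,"z": -0.002,"ax": 0,"ay": 0,"az": 0,"hand": -1},
])

```text
time_s: 15.45
eef_pos: [397.2, -226.5, 80.2]
ee_rot: [0.814, 0.067, 0.569, -0.097]
force: [-5.9, -5.3, 6.1]
grip_width: 0.348
```

```bash
python3 -c "
from h import *
a,W,s,R=report('w14')
b=viewer.capture('scene');cv2.imwrite('pics/s14.png',b)
u=np.array([.971,-.2385]);n=np.array([.2385,.971]);C=np.array([509.6,-254.5])
for th in(0,.01): print(th,[proj(W,np.r_[C+(95-180*np.cos(th))*u+lat*n,99+180*np.sin(th)]).round(1) for lat in(-10,-20)])
o=np.zeros((600,800,3),np.uint8);o[:,:400]=cv2.resize(a[190:340,160:260],(400,600),interpolation=2)
o[:300,400:]=cv2.resize(a[120:270,280:480],(400,300),interpolation=2)
o[300:,400:]=cv2.resize(b[120:195,235:335],(400,300),interpolation=2)
cv2.imwrite('pics/c14.png',o)
"
```

```text
15.45 [ 397.23 -226.51   80.24] [-0.9   0.23  2.12  0.42  0.55 -2.57] [-5.9 -5.3  6.1] 29.569930922957894
tilt 20.045936734202115
ball tool [-21.92  -1.    -1.68] 0.24 a,z -219.8 1.3 theta 0.0057 r 219.8
ball tool [-32.05  -0.72 -10.86] 0.55 a,z -231.9 7.6 theta 0.0328 r 232.1
fixed-offset a,z -219.6 -0.5 -0.0022
[((413, 304, 15, 11), 49.0), ((225, 299, 24, 8), 108.0), ((445, 230, 67, 86), 3808.0)]
0 [array([244.7, 301. ]), array([228.8, 300.9])]
0.01 [array([244.6, 303.7]), array([228.6, 303.6])]
```

Emit:
carry_out([
  {"x": 0,"y": 0,"z": 0,"ax": 0,"ay": 0,"az": 0,"hand": -1},
  {"x": 0,"y": 0,"z": 0,"ax": 0,"ay": 0,"az": 0,"hand": -1},
  {"x": 0,"y": 0,"z": 0,"ax": 0,"ay": 0,"az": 0,"hand": -1},
  {"x": 0,"y": 0,"z": 0,"ax": 0,"ay": 0,"az": 0,"hand": -1},
  {"x": 0,"y": 0,"z": 0,"ax": 0,"ay": 0,"az": 0,"hand": -1},
])

```text
time_s: 16.18
eef_pos: [397.2, -226.5, 80.2]
ee_rot: [0.814, 0.067, 0.569, -0.097]
force: [-4.0, -5.4, 6.1]
grip_width: 0.346
```

Emit:
carry_out([
  {"x": 0,"y": 0,"z": 0,"ax": 0,"ay": 0,"az": 0,"hand": -1},
  {"x": 0,"y": 0,"z": 0,"ax": 0,"ay": 0,"az": 0,"hand": -1},
  {"x": 0,"y": 0,"z": 0,"ax": 0,"ay": 0,"az": 0,"hand": -1},
  {"x": 0,"y": 0,"z": 0,"ax": 0,"ay": 0,"az": 0,"hand": -1},
  {"x": 0,"y": 0,"z": 0,"ax": 0,"ay": 0,"az": 0,"hand": -1},
])

```text
time_s: 16.8
eef_pos: [397.2, -226.6, 80.2]
ee_rot: [0.814, 0.067, 0.569, -0.097]
force: [-4.6, -5.3, 6.2]
grip_width: 0.354
```

Emit:
carry_out([
  {"x": 0,"y": 0,"z": 0,"ax": 0,"ay": 0,"az": 0,"hand": -1},
  {"x": 0,"y": 0,"z": 0,"ax": 0,"ay": 0,"az": 0,"hand": -1},
])

```text
time_s: 17.05
eef_pos: [397.2, -226.5, 80.3]
ee_rot: [0.814, 0.067, 0.569, -0.097]
force: [-5.1, -5.6, 6.0]
grip_width: 0.347
```

```bash
python3 -c "
from h import *
report('w15')
print(viewer.camera_info('wrist')['t'])
"
```

```text
17.05 [ 397.23 -226.54   80.26] [-0.9   0.23  2.12  0.42  0.55 -2.57] [-5.1 -5.6  6. ] 29.474176270954658
tilt 20.04949470230584
ball tool [-21.81  -1.    -1.63] 0.22 a,z -219.7 1.2 theta 0.0054 r 219.8
ball tool [-32.48  -0.65 -11.29] 0.58 a,z -232.5 7.9 theta 0.034 r 232.6
fixed-offset a,z -219.5 -0.4 -0.002
[((413, 304, 15, 11), 49.0), ((225, 299, 24, 8), 108.0), ((445, 230, 67, 86), 3803.5)]
[ 128.31917009 -358.99006551  -50.7518204 ]
```

The arm held steady for about 1.6 s at an angle of -0.002 to +0.006. Now I'll swing it back up.

Emit:
carry_out([
  {"x": 0.0011,"y": -0.0003,"z": 0.022,"ax": 0,"ay": 0,"az": 0,"hand": -1},
  {"x": 0.0043,"y": -0.001,"z": 0.0437,"ax": 0,"ay": 0,"az": 0,"hand": -1},
  {"x": 0.0095,"y": -0.0023,"z": 0.065,"ax": 0,"ay": 0,"az": 0,"hand": -1},
  {"x": 0.0169,"y": -0.0041,"z": 0.0857,"ax": 0,"ay": 0,"az": 0,"hand": -1},
  {"x": 0.0276,"y": -0.0068,"z": 0.1063,"ax": -0.0203,"ay": -0.0848,"az": 0,"hand": -1},
])

```text
time_s: 17.73
eef_pos: [425.2, -233.3, 186.7]
ee_rot: [0.838, 0.062, 0.533, -0.099]
force: [5.1, -7.3, -6.5]
grip_width: 0.35
```

Emit:
carry_out([
  {"x": 0.0126,"y": -0.0031,"z": 0.0197,"ax": -0.0203,"ay": -0.0848,"az": 0,"hand": -1},
  {"x": 0.0269,"y": -0.0066,"z": 0.0383,"ax": -0.0407,"ay": -0.1696,"az": 0,"hand": -1},
  {"x": 0.0427,"y": -0.0105,"z": 0.0556,"ax": -0.061,"ay": -0.2545,"az": 0,"hand": -1},
  {"x": 0.0599,"y": -0.0147,"z": 0.0714,"ax": -0.0813,"ay": -0.3393,"az": 0,"hand": -1},
  {"x": 0.0864,"y": -0.0212,"z": 0.0899,"ax": -0.0813,"ay": -0.3393,"az": 0,"hand": -1},
])

```text
time_s: 18.35
eef_pos: [510.4, -254.0, 275.0]
ee_rot: [0.917, 0.046, 0.381, -0.109]
force: [0.8, -8.6, -8.4]
grip_width: 0.348
```

Emit:
carry_out([
  {"x": 0.0289,"y": -0.0071,"z": 0.0142,"ax": 0,"ay": 0,"az": 0,"hand": -1},
  {"x": 0.0595,"y": -0.0146,"z": 0.0239,"ax": 0,"ay": 0,"az": 0,"hand": -1},
  {"x": 0.0912,"y": -0.0224,"z": 0.0286,"ax": 0,"ay": 0,"az": 0,"hand": -1},
  {"x": 0.1125,"y": -0.0276,"z": 0.0291,"ax": 0,"ay": 0,"az": 0,"hand": -1},
  {"x": 0.1125,"y": -0.0276,"z": 0.0291,"ax": 0,"ay": 0,"az": 0,"hand": -1},
])

```text
time_s: 18.98
eef_pos: [624.2, -281.6, 305.0]
ee_rot: [0.917, 0.045, 0.38, -0.108]
force: [-2.9, -4.0, 4.7]
grip_width: 0.348
```

```bash
python3 -c "
from h import *
report('w16')
"
```

```text
18.975 [ 624.18 -281.63  304.96] [-0.72  0.28  1.55  0.56  0.67 -2.39] [-2.9 -4.   4.7] 29.54206458081489
tilt 44.98583483222847
ball tool [-25.44  -0.93  -6.86] 0.31 a,z -0.1 219.1 theta 1.5705 r 219.1
ball tool [-30.04  -0.89 -10.97] 0.21 a,z -6.2 219.5 theta 1.5424 r 219.5
fixed-offset a,z 7.1 218.8 1.6031
[((198, 183, 51, 13), 408.0), ((420, 162, 37, 36), 874.5)]
```

Emit:
carry_out([
  {"x": 0.003,"y": -0.0007,"z": 0,"ax": 0,"ay": 0,"az": 0,"hand": -1},
  {"x": 0.006,"y": -0.0014,"z": -0.0003,"ax": 0,"ay": 0,"az": 0,"hand": -1},
  {"x": 0.006,"y": -0.0014,"z": -0.0003,"ax": 0,"ay": 0,"az": 0,"hand": -1},
])

```text
time_s: 19.4
eef_pos: [629.4, -282.9, 304.9]
ee_rot: [0.917, 0.045, 0.38, -0.108]
force: [-1.7, -3.8, 3.3]
grip_width: 0.352
```

Emit:
carry_out([
  {"x": 0.003,"y": -0.0007,"z": -0.0002,"ax": 0,"ay": 0,"az": 0,"hand": -1},
  {"x": 0.006,"y": -0.0014,"z": -0.0005,"ax": 0,"ay": 0,"az": 0,"hand": -1},
  {"x": 0.006,"y": -0.0014,"z": -0.0005,"ax": 0,"ay": 0,"az": 0,"hand": -1},
])

```text
time_s: 19.77
eef_pos: [635.6, -284.4, 304.4]
ee_rot: [0.917, 0.045, 0.38, -0.108]
force: [-2.5, -4.6, 4.1]
grip_width: 0.347
```

Emit:
carry_out([
  {"x": 0.003,"y": -0.0007,"z": -0.0003,"ax": 0,"ay": 0,"az": 0,"hand": -1},
  {"x": 0.006,"y": -0.0014,"z": -0.0007,"ax": 0,"ay": 0,"az": 0,"hand": -1},
  {"x": 0.006,"y": -0.0014,"z": -0.0007,"ax": 0,"ay": 0,"az": 0,"hand": 0.2},
  {"x": 0.006,"y": -0.0014,"z": -0.0007,"ax": 0,"ay": 0,"az": 0,"hand": 0.2},
  {"x": 0.006,"y": -0.0014,"z": -0.0007,"ax": 0,"ay": 0,"az": 0,"hand": 0.2},
])

```text
time_s: 20.4
eef_pos: [641.4, -285.1, 303.2]
ee_rot: [0.917, 0.045, 0.381, -0.108]
force: [0.1, -0.2, -0.2]
grip_width: 0.603
```

Emit:
carry_out([
  {"x": -0.02,"y": 0.005,"z": 0.005,"ax": 0,"ay": 0,"az": 0,"hand": 0.2},
  {"x": -0.045,"y": 0.011,"z": 0.01,"ax": 0,"ay": 0,"az": 0,"hand": 0.2},
  {"x": -0.08,"y": 0.019,"z": 0.015,"ax": 0,"ay": 0,"az": 0,"hand": 0.2},
  {"x": -0.12,"y": 0.029,"z": 0.015,"ax": 0,"ay": 0,"az": 0,"hand": 0.2},
  {"x": -0.162,"y": 0.031,"z": 0.015,"ax": 0,"ay": 0,"az": 0,"hand": 0.2},
])

```text
time_s: 21.02
eef_pos: [478.4, -253.6, 318.6]
ee_rot: [0.917, 0.044, 0.38, -0.108]
force: [-0.1, -0.1, -0.1]
grip_width: 0.601
```

Emit:
carry_out([
  {"x": 0,"y": 0,"z": 0,"ax": 0.037,"ay": 0.153,"az": 0,"hand": 1},
  {"x": 0,"y": 0,"z": -0.02,"ax": 0.073,"ay": 0.305,"az": 0,"hand": 1},
  {"x": 0,"y": 0,"z": -0.04,"ax": 0.11,"ay": 0.458,"az": 0,"hand": 0.2},
  {"x": 0,"y": 0,"z": -0.06,"ax": 0.147,"ay": 0.611,"az": 0,"hand": 0.2},
  {"x": 0,"y": 0,"z": -0.08,"ax": 0.183,"ay": 0.763,"az": 0,"hand": 0.2},
])

```text
time_s: 21.65
eef_pos: [479.5, -254.5, 238.4]
ee_rot: [0.701, 0.083, 0.704, -0.083]
force: [-1.6, -0.8, -0.5]
grip_width: 0.596
```

```bash
python3 -c "
from h import *
s,R=tool();print(s['time_s'],s['eef_pos'],s['force'],s['grip_width'],s['joints'].round(2));print(R.round(3))
W=viewer.camera_info('wrist');a=viewer.capture('wrist');cv2.imwrite('pics/w17.png',a);np.save('w17.npy',W,allow_pickle=True)
b=viewer.capture('scene');cv2.imwrite('pics/s17.png',b)
D=proj(W,(540,-113,45));print('dial',D,'spring top',proj(W,(509.6,-254.5,93)))
o=np.zeros((600,800,3),np.uint8)
x,y=D.astype(int);x=min(max(x,60),452);y=min(max(y,60),324)
o[:400,:400]=cv2.resize(a[y-60:y+60,x-60:x+60],(400,400),interpolation=2)
o[:300,400:]=cv2.resize(a,(400,300),interpolation=3)
o[300:,400:]=cv2.resize(b[40:190,210:410],(400,300),interpolation=2)
cv2.imwrite('pics/c17.png',o)
"
```

```text
21.65 [ 479.49933631 -254.51963785  238.43306374] [-1.6268296  -0.80446384 -0.48514851] 0.5961226755687402 [-0.7   0.35  1.43 -0.    1.37 -2.04]
[[-0.004  0.233  0.973]
 [ 0.     0.973 -0.233]
 [-1.    -0.001 -0.004]]
dial [374.0412373  188.42376854] spring top [266.66711814 203.98323233]
```

View pics/c17.png

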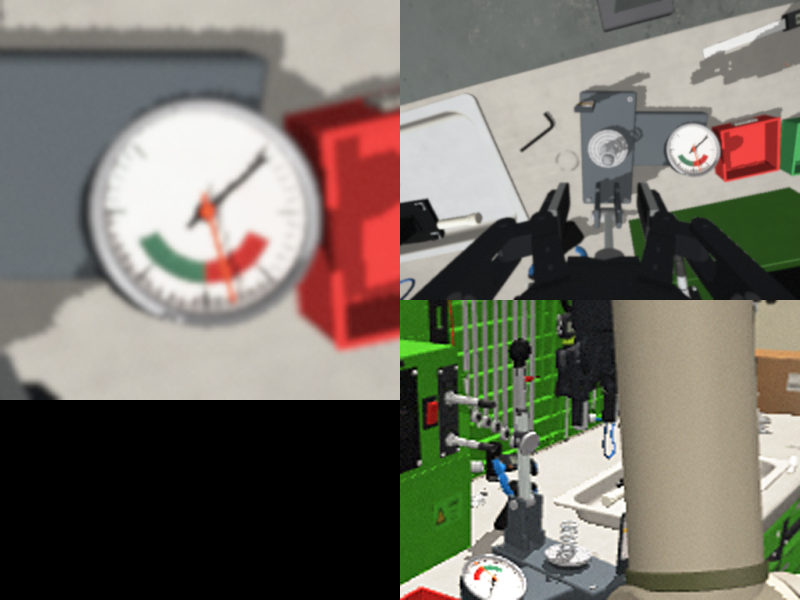

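The dial is upside down in this picture. The orange pointer runs from (207,210) to (233,300), about 16° to the red side of twelve o'clock, or about 15.9 N, so the spring goes in the red bin. The black needle is back at zero, the arm stays up, and the spring is still standing on the platform.

Emit:
carry_out([
  {"x": 0.02,"y": 0,"z": -0.02,"ax": 0,"ay": 0,"az": 0,"hand": 0.6},
  {"x": 0.03,"y": 0.0007,"z": -0.06,"ax": 0,"ay": 0,"az": 0,"hand": 0.6},
  {"x": 0.03,"y": 0.0007,"z": -0.1,"ax": 0,"ay": 0,"az": 0,"hand": 0.6},
  {"x": 0.03,"y": 0.0007,"z": -0.12,"ax": 0,"ay": 0,"az": 0,"hand": 0.6},
  {"x": 0.03,"y": 0.0007,"z": -0.12,"ax": 0,"ay": 0,"az": 0,"hand": 0.6},
], grip_force=25)

```text
time_s: 22.38
eef_pos: [508.9, -253.6, 118.5]
ee_rot: [0.702, 0.083, 0.702, -0.083]
force: [0.9, 0.2, -0.4]
grip_width: 0.802
```

```bash
python3 - <<'E'
from h import *
s,R=tool();print(s["time_s"],s["eef_pos"],s["force"])
W=viewer.camera_info("wrist");a=viewer.capture("wrist");cv2.imwrite("pics/w18.png",a)
X=proj(W,(509.6,-254.5,93));print("pred top",X,"base",proj(W,(509.6,-254.5,45)))
x,y=X.astype(int);g=cv2.cvtColor(a,6)
e=cv2.HoughCircles(cv2.GaussianBlur(g[y-35:y+35,x-45:x+45],(3,3),0),cv2.HOUGH_GRADIENT,1,10,param1=80,param2=14,minRadius=12,maxRadius=30)
print("px diam exp",np.linalg.norm(proj(W,(509.6,-241.5,93))-proj(W,(509.6,-267.5,93))))
if e is not None:
    for c in e[0][:5]: print(c+[x-45,y-35,0],onz(W,c[0]+x-45,c[1]+y-35,93).round(1))
E
```

```text
22.375 [ 508.8582079  -253.61833314  118.45493284] [ 0.93601821  0.20559922 -0.40613659]
pred top [260.06625937 228.36628903] base [259.92848392 203.30636111]
px diam exp 36.908607940022776
[259.5 224.5  19. ] [ 506.6 -254.2   93. ]
[250.5        207.5         27.10000038] [ 492.7 -257.1   93. ]
[262.5        214.5         20.20000076] [ 499.7 -250.4   93. ]
[268.5        204.5         29.39999962] [ 493.5 -244.7   93. ]
[259.5        199.5         29.39999962] [ 488.5 -249.8   93. ]
```

Emit:
carry_out([
  {"x": 0,"y": 0,"z": -0.02,"ax": 0,"ay": 0,"az": 0,"hand": 0.6},
  {"x": 0,"y": 0,"z": -0.04,"ax": 0,"ay": 0,"az": 0,"hand": 0.6},
  {"x": 0,"y": 0,"z": -0.059,"ax": 0,"ay": 0,"az": 0,"hand": 0.6},
  {"x": 0,"y": 0,"z": -0.059,"ax": 0,"ay": 0,"az": 0,"hand": -1},
  {"x": 0,"y": 0,"z": -0.059,"ax": 0,"ay": 0,"az": 0,"hand": -1},
])

```text
time_s: 23.05
eef_pos: [510.1, -254.5, 61.3]
ee_rot: [0.703, 0.082, 0.701, -0.083]
force: [0.1, 0.0, -0.1]
grip_width: 0.38
```

Emit:
carry_out([
  {"x": 0,"y": 0,"z": 0,"ax": 0,"ay": 0,"az": 0,"hand": -1},
  {"x": 0,"y": 0,"z": 0,"ax": 0,"ay": 0,"az": 0,"hand": -1},
  {"x": 0,"y": 0,"z": 0.01,"ax": 0,"ay": 0,"az": 0,"hand": -1},
  {"x": 0,"y": 0,"z": 0.035,"ax": 0,"ay": 0,"az": 0,"hand": -1},
  {"x": 0,"y": 0,"z": 0.08,"ax": 0,"ay": 0,"az": 0,"hand": -1},
])

```text
time_s: 23.68
eef_pos: [508.7, -253.3, 139.7]
ee_rot: [0.701, 0.084, 0.703, -0.082]
force: [0.0, -0.0, 0.3]
grip_width: 0.293
```

Emit:
carry_out([
  {"x": 0,"y": 0.04,"z": 0,"ax": 0,"ay": 0,"az": 0,"hand": -1},
  {"x": 0,"y": 0.09,"z": 0,"ax": 0,"ay": 0,"az": 0,"hand": -1},
  {"x": 0.01,"y": 0.14,"z": 0,"ax": 0,"ay": 0,"az": 0,"hand": -1},
  {"x": 0.03,"y": 0.19,"z": 0,"ax": 0,"ay": 0,"az": 0,"hand": -1},
  {"x": 0.045,"y": 0.23,"z": 0,"ax": 0,"ay": 0,"az": 0,"hand": -1},
])

```text
time_s: 24.3
eef_pos: [554.7, -21.9, 140.2]
ee_rot: [0.702, 0.083, 0.702, -0.082]
force: [-0.3, -0.6, -0.3]
grip_width: 0.295
```

Emit:
carry_out([
  {"x": 0.0125,"y": 0.0165,"z": 0,"ax": 0,"ay": 0,"az": 0,"hand": -1},
  {"x": 0.0125,"y": 0.0165,"z": 0,"ax": 0,"ay": 0,"az": 0,"hand": -1},
  {"x": 0.0125,"y": 0.0165,"z": -0.04,"ax": 0,"ay": 0,"az": 0,"hand": -1},
  {"x": 0.0125,"y": 0.0165,"z": -0.08,"ax": 0,"ay": 0,"az": 0,"hand": -1},
  {"x": 0.0125,"y": 0.0165,"z": -0.115,"ax": 0,"ay": 0,"az": 0,"hand": -1},
])

```text
time_s: 24.92
eef_pos: [566.2, -8.5, 23.5]
ee_rot: [0.702, 0.083, 0.702, -0.083]
force: [0.3, -0.0, 0.6]
grip_width: 0.293
```

Emit:
carry_out([
  {"x": 0,"y": 0,"z": -0.004,"ax": 0,"ay": 0,"az": 0,"hand": -1},
  {"x": 0,"y": 0,"z": -0.006,"ax": 0,"ay": 0,"az": 0,"hand": -1},
])

```text
time_s: 25.18
eef_pos: [567.3, -8.0, 19.7]
ee_rot: [0.703, 0.083, 0.702, -0.083]
force: [0.1, 0.9, -0.1]
grip_width: 0.294
```

Emit:
carry_out([
  {"x": 0,"y": 0,"z": -0.001,"ax": 0,"ay": 0,"az": 0,"hand": -1},
  {"x": 0,"y": 0,"z": -0.001,"ax": 0,"ay": 0,"az": 0,"hand": -0.1},
  {"x": 0,"y": 0,"z": -0.001,"ax": 0,"ay": 0,"az": 0,"hand": -0.1},
  {"x": 0,"y": 0,"z": -0.001,"ax": 0,"ay": 0,"az": 0,"hand": -0.1},
])

```text
time_s: 25.68
eef_pos: [567.0, -7.4, 17.8]
ee_rot: [0.702, 0.083, 0.702, -0.083]
force: [0.4, 0.2, 0.2]
grip_width: 0.452
```

Emit:
carry_out([
  {"x": 0,"y": 0,"z": 0.015,"ax": 0,"ay": 0,"az": 0,"hand": -0.1},
  {"x": 0,"y": 0,"z": 0.04,"ax": 0,"ay": 0,"az": 0,"hand": -0.1},
  {"x": 0,"y": 0,"z": 0.08,"ax": 0,"ay": 0,"az": 0,"hand": -0.1},
  {"x": -0.03,"y": 0,"z": 0.12,"ax": 0,"ay": 0,"az": 0,"hand": -0.1},
  {"x": -0.07,"y": 0,"z": 0.16,"ax": 0,"ay": 0,"az": 0,"hand": -0.1},
])

```text
time_s: 26.3
eef_pos: [496.3, -7.4, 179.7]
ee_rot: [0.703, 0.083, 0.702, -0.083]
force: [0.3, -0.6, 0.9]
grip_width: 0.449
```

Emit:
carry_out([
  {"x": -0.03,"y": 0,"z": 0.03,"ax": 0,"ay": 0,"az": 0,"hand": -0.1},
  {"x": -0.06,"y": 0,"z": 0.05,"ax": 0,"ay": 0,"az": 0,"hand": 0.5},
  {"x": -0.06,"y": 0,"z": 0.05,"ax": 0,"ay": 0,"az": 0,"hand": 0.5},
])

```text
time_s: 26.68
eef_pos: [436.4, -7.4, 230.0]
ee_rot: [0.704, 0.083, 0.701, -0.083]
force: [0.1, -0.7, 0.4]
grip_width: 0.748
```

```bash
python3 - <<'E'
from h import *
s,R=tool();print(s["time_s"],s["eef_pos"],s["force"],s["grip_width"])
W=viewer.camera_info("wrist");a=viewer.capture("wrist");b=viewer.capture("scene");t=viewer.capture("top");cv2.imwrite("pics/w19.png",a);cv2.imwrite("pics/s19.png",b);cv2.imwrite("pics/t19.png",t)
# non-red bright pixels within the red bin (wrist view)
q=np.array([proj(W,(x,y,z)) for x,y,z in[(525,-47,10),(525,36,10),(612,36,10),(612,-47,10)]]);print("bin",q.round())
m=np.zeros(a.shape[:2],np.uint8);cv2.fillConvexPoly(m,q.astype(np.int32),255)
h=cv2.cvtColor(a,40);g=cv2.inRange(h,(0,0,110),(180,90,255))&m
ys,xs=np.where(g);print("steel px in bin",len(xs),xs.mean() if len(xs) else 0,ys.mean() if len(xs) else 0,"exp foot/top",proj(W,(567,-8,3)),proj(W,(567,-8,50)))
# ball still up; bystanders unchanged in the top view
s0=cv2.imread("pics/s17.png");d=cv2.absdiff(s0[50:160,240:300],b[50:160,240:300]).max();print("arm area max diff",d)
r=b[55:78,258:286].max(2);print("ball dark px",(r<60).sum())
t0=cv2.imread("pics/top0.png")
for n,(x0,x1,y0,y1) in{"caliper":(195,285,212,245),"punch":(135,178,205,228),"oldspring":(240,265,188,202)}.items():
    print(n,cv2.absdiff(t0[y0:y1,x0:x1],t[y0:y1,x0:x1]).mean().round(1))
E
```

```text
26.675 [436.41135474  -7.41251046 230.01615483] [ 0.14345785 -0.71211342  0.4191299 ] 0.7481615307278313
bin [[249. 225.]
 [303. 214.]
 [313. 262.]
 [262. 273.]]
steel px in bin 629 278.4133545310016 242.8012718600954 exp foot/top [279.36188633 241.58487594] [281.69005191 258.44800294]
arm area max diff 228
ball dark px 642
caliper 24.0
punch 30.4
oldspring 24.4
```

Emit:
carry_out([
  {"x": -0.02,"y": -0.045,"z": 0.01,"ax": 0,"ay": 0,"az": -0.16,"hand": 0.5},
  {"x": -0.045,"y": -0.09,"z": 0.02,"ax": 0,"ay": 0,"az": -0.32,"hand": 0.5},
  {"x": -0.07,"y": -0.14,"z": 0.02,"ax": 0,"ay": 0,"az": -0.48,"hand": 0.5},
  {"x": -0.095,"y": -0.19,"z": 0.02,"ax": 0,"ay": 0,"az": -0.64,"hand": 0.5},
  {"x": -0.118,"y": -0.24,"z": 0.02,"ax": 0,"ay": 0,"az": -0.8,"hand": 0.5},
])

```text
time_s: 27.45
eef_pos: [318.2, -249.2, 247.2]
ee_rot: [0.613, 0.352, 0.614, -0.351]
force: [1.0, -0.6, 0.6]
grip_width: 0.75
```

Emit:
carry_out([
  {"x": -0.02,"y": -0.045,"z": 0,"ax": 0,"ay": 0,"az": -0.16,"hand": 0.5},
  {"x": -0.045,"y": -0.09,"z": 0,"ax": 0,"ay": 0,"az": -0.32,"hand": 0.5},
  {"x": -0.07,"y": -0.14,"z": 0,"ax": 0,"ay": 0,"az": -0.48,"hand": 0.5},
  {"x": -0.095,"y": -0.18,"z": 0,"ax": 0,"ay": 0,"az": -0.64,"hand": 0.5},
  {"x": -0.115,"y": -0.22,"z": 0,"ax": 0,"ay": 0,"az": -0.8,"hand": 0.5},
])

```text
time_s: 28.08
eef_pos: [203.0, -469.1, 246.6]
ee_rot: [0.428, 0.563, 0.429, -0.562]
force: [-0.1, -1.2, -0.3]
grip_width: 0.749
```

```bash
python3 - <<'E'
from h import *
s,R=tool();print(s["time_s"],s["eef_pos"],s["force"])
b=viewer.capture("scene");t=viewer.capture("top");cv2.imwrite("pics/s20.png",b);cv2.imwrite("pics/t20.png",t)
t0=cv2.imread("pics/top0.png");s0=cv2.imread("pics/scene0.png")
B=lambda x:cv2.GaussianBlur(x,(3,3),0)
for n,A,C,(x0,x1,y0,y1) in[("top",t0,t,(125,400,120,238)),("scene",s0,b,(0,310,50,360))]:
    d=(cv2.absdiff(B(A),B(C)).max(2)>45).astype(np.uint8)[y0:y1,x0:x1]
    for c in cv2.findContours(cv2.dilate(d,np.ones((3,3))),0,2)[0]:
        if cv2.contourArea(c)>12:
            r=cv2.boundingRect(c);print(n,(r[0]+x0,r[1]+y0,r[2],r[3]))
S=viewer.camera_info("scene")
for th in(1.61,1.68):print(th,proj(S,(601.9-220*np.cos(th)*.971,-277.2+220*np.cos(th)*.2385,99+220*np.sin(th))))
m=np.zeros(b.shape[:2],np.uint8);m[50:85,250:290]=cv2.inRange(b.max(2),0,60)[50:85,250:290]
c=max(cv2.findContours(m,0,2)[0],key=cv2.contourArea);print("ball",cv2.minEnclosingCircle(c))
E
```

```text
28.075 [ 202.9735399  -469.11897836  246.64161157] [-0.14992357 -1.22867635 -0.25991254]
top (247, 191, 8, 6)
top (248, 158, 18, 15)
top (363, 140, 12, 7)
top (363, 129, 9, 7)
scene (242, 199, 19, 32)
scene (219, 188, 13, 21)
scene (255, 179, 4, 6)
scene (242, 172, 11, 9)
scene (274, 119, 3, 8)
scene (270, 105, 7, 6)
scene (264, 59, 16, 41)
1.61 [271.76765259  65.44996993]
1.68 [268.07961888  65.21154986]
ball ((268.5, 66.0), 7.159010887145996)
```

```bash
python3 -c "
from rig import finish_job
print(finish_job())"
```

```text
the job is handed in; nothing more can be done
None
```

The spring was tested at the mark and is now in the red bin. The job is handed in at about 28 s on the robot's clock.

- **Test:** I stood the spring on the middle of the platform, brought the arm down by its ball and held it for about 1.6 s. My measured arm angle there was -0.002 to +0.006 rad; the band is ±0.016.
- **Dial:** the orange pointer stopped about 16° to the red side of twelve o'clock, roughly 15.9 N, so the spring counts as too weak.
- **Last checks:** steel showed in the red bin where I let the spring go. The ball's picture position puts the arm at about 1.67 rad, and the gripper is clear of everything. The only changes since the start are at the spring, the bin, the dial and the arm; the caliper and drift have not moved.

**Weak points:**
- The finger hid the yellow band during the hold, so I judged the mark from the ball and pointer positions, not by seeing the pointer in the band.
- A second, weaker fit of the ball gave about 0.03 rad and an impossible arm radius of 232 mm instead of 220, so I discarded it.
- My first check for moved things showed large differences because the robot was in the view. I repeated it with the robot out of the way and it was clean.

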